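Make up the colour-sample kit and the airbrush kit in their trays

TASK

Make up two kits. Sample kit, in the tray with the wide rests: draw the aluminium plate out from under the sanding block, leaving the block sitting where it is, and lay the plate across the two rests between their lugs; stand the plain lidded jar upright in that tray's open jar bay. Airbrush kit, in the tray with the narrow rests: lay the needle case across the two rests between their lugs, and stand the jar with the nozzle upright in that tray's jar bay; centre each thing in its place and let go of everything.

Things in the scene. Friction and masses are not known exactly. Their poses are not given: they have to be found in the camera images.
- plate_mid (a point): Bare aluminium plate, 110 x 36 x 6 mm, 60 g. Point: its centre; x axis lengthwise, towards the end with a 9 mm hole, which sticks out some 50 mm beyond the stop pins; z up. It lies on the draw bench, the sanding block resting on its other end; drawn 60 mm or more straight along its +x, it is clear of the block.
- block_mid (a point): Sanding block, 46 x 86 x 25 mm, loose, about 60 g, resting crosswise on the plate, just behind the stop pins; the pins hold it back when the plate is drawn out, and it then settles 6 mm down onto the bench. The point is the centre of the block; its y axis is its length.
- draw_bench: Fixed T-shaped wooden bench, 20 mm high, on the plywood board (top at z = 0.048) that carries the whole job. Origin on the board, midway between its two steel pins (10 mm thick, 22 mm high, at y = -33 and 33, feet 16 mm wide); x axis: the way the plate is drawn out. From x = -62 to 12 it is 92 mm wide (under the block), from 12 to 127 only 28 mm, so fingers fit down beside it.
- lidded_jar_mid (a point): Plain lidded jar: clear jar with a flat grey screw lid, 34 mm across, 52 mm high, 75 g or so; the point is on its axis, 26 mm above its underside, z up. Stands on the board.
- nozzle_jar_mid (a point): Nozzle jar: clear jar with a grey lid and a tan pipe on top, 34 mm across; body and lid 52 mm high, 72 mm to the top of the pipe; 75 g or so. The point is on its axis, 26 mm above its underside, z up. Stands on the board.
- case_mid (a point): Needle case: slim stick-like case lying on the board, 102 mm long (its y), 10 mm thick, round (it can roll), 15 g. The point is its centre, 5 mm above its underside.
- wide_tray: Fixed grey tray (all in mm): 112 (x) x 126 (y), rim 9 high, floor 3; origin: centre of underside (on the board). Two wooden rests at x = 28, y = -36 and 36, 10 thick; a long thing lies along y across both, centred at x = 28, y = 0, underside 14 above the origin. Jar bay: the hollow 52 x 57 at x = -27, y = 32 (next to it a solid wood corner). Wide rests: lugs (20 high) 50 apart, flat between.
- narrow_tray: Fixed grey tray (all in mm): 112 (x) x 126 (y), rim 9 high, floor 3; origin: centre of underside (on the board). Two wooden rests at x = 28, y = -36 and 36, 10 thick; a long thing lies along y across both, centred at x = 28, y = 0, underside 14 above the origin. Jar bay: the hollow 52 x 57 at x = -27, y = 32 (next to it a solid wood corner). Narrow rests: lugs (20 high) 28 apart, shallow V between.

How it is judged:
At the end, for the whole second after the job is handed in: Plate flat across the wide rests and needle case across the narrow rests (12 mm, 0.25 rad; plate 15 mm along); lidded jar upright in the wide-rest tray's bay, nozzle jar in the other's (12 mm from its centre in x and y); sanding block level, within 20 mm of its start; all at rest (x of plate_mid in the frame of wide_tray between 0.016 and 0.04 m and y of plate_mid in the frame of wide_tray between -0.015 and 0.015 m and z of plate_mid in the frame of wide_tray between 0.013 and 0.021 m and angle between the x axis of plate_mid and the y axis of wide_tray, either way round below 0.25 rad and angle between each of plate_mid, block_mid's own z axis and vertical below 0.1 rad and x of case_mid in the frame of narrow_tray between 0.016 and 0.04 m and y of case_mid in the frame of narrow_tray between -0.012 and 0.012 m and z of case_mid in the frame of narrow_tray between 0.015 and 0.023 m and angle between the y axis of case_mid and the y axis of narrow_tray, either way round below 0.25 rad and x of lidded_jar_mid in the frame of wide_tray between -0.039 and -0.015 m and y of lidded_jar_mid in the frame of wide_tray between 0.02 and 0.044 m and z of lidded_jar_mid in the frame of wide_tray between 0.024 and 0.034 m and angle between each of lidded_jar_mid, nozzle_jar_mid's own z axis and vertical below 0.12 rad and x of nozzle_jar_mid in the frame of narrow_tray between -0.039 and -0.015 m and y of nozzle_jar_mid in the frame of narrow_tray between 0.02 and 0.044 m and z of nozzle_jar_mid in the frame of narrow_tray between 0.024 and 0.034 m and distance of block_mid from where it was at the start of the episode below 0.02 m and linear speed of each of plate, case, lidded_jar, nozzle_jar, load_block below 0.02 m/s); the robot touches nothing.
It fails at once if the sanding block is shifted more than 20 mm or tipped (distance of block_mid from where it was at the start of the episode above 0.02 m or angle between block_mid's own z axis and vertical above 0.4 rad).
It also fails if it takes over 99 s, if anything falls off the work surface, if the arm or the gripper's body presses on something with over 40 N, if the wrist force passes 120 N, or if a joint passes its speed limit or range.

ROBOT

A 6-joint arm with a two-finger parallel gripper is mounted at the origin on a cart in front of the work surface, level with it; the furniture and walls round the work are solid. World frame = base frame: x ahead of the robot, y to its left, z up, the work surface at z = 0. Lengths are in m, angles in rad, forces in N, time in s.
With the tool pointing down it reaches from about 0.25 to 0.725 m from the base axis. Payload 4 kg.
Tool frame: the origin (TCP) lies at the very end of the fingers, on their centre line; the grasp point (between the pads) lies 19 mm behind it; y points along the fingers, z is the direction in which the jaws open and shut, and the axes are right-handed (so a half turn about y gives the same grasp; the last joint's range is limited). The gripper opens to 85 mm and grips with 20 to 120 N. Pads are 22 mm wide; open, the fingers measure 114 mm over their backs; the gripper's body (76 mm by 85 mm) begins 54 mm behind the grasp point. The pads swing forward as they close: fully open they stand 13 mm farther back than shut.
Start: joints at [-1.204, 0.241, 0.005, 1.335, 0, 1.571], TCP at [0.179, -0.467, 0.196] pointing down, gripper open.
Joint ranges: [-2.72, 2.72], [-1.05, 1.87], [-1.09, 1.28], [-1.99, 2.15], [-1.42, 1.44], [-3.14, 3.14]. Speed limits (rad/s): [2.79, 2.79, 3.14, 3.14, 3.14, 3.14].

INTERFACE

Orientations are given as a unit quaternion [x, y, z, w].
In Python, from workcell import bot gives the robot as it stands. The module is installed in compiled form; this text tells all that it offers.
- The arm moves only by the tool move_arm, never from a script. Its argument "increments" is a list of rows, each an object with "grip": the closure, from 0 (fully open) to 1 (shut); "linear": the shift along the tool's x, y, z scaled (see below), a list of three; "twist": the turn about the tool's y scaled (see below). A call has exactly 5 rows; each row shifts and turns the pose as measured when the row begins, along the tool's axes as they then stand; what a row does not reach is not made up. The controller multiplies each number of a shift by 0.2 m and each number of a turn by 2 rad. A row lasts 1/10 s, in which the tool goes at most 50 mm and 8.59 degrees, less where a joint would pass 70% of its speed; a pose out of reach is approached as far as the arm can. A call with a number of a shift or a turn outside -1 to 1 is refused whole. A call with a gripper value outside its range is refused whole. The fingers move at their own pace and stop on an object; the grip force is fixed at half the most. Time passes only in rows, so rows that do not move let the fingers close, or fill a call up. It gives the time, the measured TCP pose, the force and the opening at its end, in the units of the state.
- bot.get_obs(): the state, without advancing time (a new reading comes with each control period).
- bot.camera(name): name is "scene" or "top" or "wrist"; returns (picture, depth): 480x640x3 uint8, blue, green, red; 480x640 float32, m along the optical axis (not along the pixel's ray), 0 where there is no reading.
- bot.camera_params(name): a dict with "camera_matrix" (3x3 intrinsics, pixels), "dist" ([k1, k2, p1, p2, k3] as OpenCV has them; the pictures are not rectified), "rvec" (rotation vector, rad) and "tvec" (3), from world to camera coordinates, as OpenCV has them; the wrist camera has in their place "T_tool_cam" (4x4, takes a point from camera to tool coordinates, whose origin is the TCP and whose axes are the tool frame's). Camera axes: x right, y down, z forward; pixel columns grow to the right and rows downward; lengths in m; the calibration is good to about 2 mm. A picture is of the moment at which its call begins: read the wrist's pose just before it. camera_params takes no time and is no camera call.
- bot.job_done(): hands the job in, once; it reports no verdict.
The state is a dict: "clock": time; "joint_pos": joint angles; "joint_vel": joint speeds; "tau": joint torques, N m; "eef_pos": TCP position; "tool_rot": TCP orientation; "ft_force": force on the tool from outside, world axes, zero at the start; "ft_torque": the same for the moment, N m; "grip_width": finger opening in m.
Only numpy, scipy, OpenCV 4.12 (cv2) and the standard library are available. Lean on these libraries where they do the work, as an engineer would, in place of code of your own. Each camera call takes 0.05 s, during which the arm holds its last target. There are 200 camera calls.

## Working session

There is one attempt and no reset: what is moved stays moved. The work goes in short steps, Python scripts to look and compute and a tool call to move; the robot and the scene stay as the last step left them, time stands still between calls to the robot, and variables do not carry over. Pictures are saved under pics/ and viewed, about 12 in all and at most 16, crops included, and the job is handed in when it is done.

Besides the shell and the picture viewer there is one more tool, called after "Request:" in YAML: its name, and indented under it one key for each argument. move_arm: Moves the arm, as the interface text tells. Its arguments: {"type":"object","properties":{"increments":{"type":"array"}},"required":["increments"]}

```bash
mkdir -p pics
cat > h.py <<'E'
import numpy as np, cv2
from scipy.spatial.transform import Rotation as R
from workcell import bot
def cam(name):
    o=bot.get_obs(); im,d=bot.camera(name); p=bot.camera_params(name)
    K=np.array(p["camera_matrix"],float); D=np.array(p["dist"],float)
    if "T_tool_cam" in p:
        T=np.eye(4); T[:3,:3]=R.from_quat(o["tool_rot"]).as_matrix(); T[:3,3]=o["eef_pos"]
        T=T@np.array(p["T_tool_cam"])
    else:
        T=np.eye(4); T[:3,:3]=cv2.Rodrigues(np.array(p["rvec"],float))[0]; T[:3,3]=np.ravel(p["tvec"]); T=np.linalg.inv(T)
    return im,d,K,D,T
def rays(c,uv):
    im,d,K,D,T=c
    n=cv2.undistortPoints(np.array(uv,float).reshape(-1,1,2),K,D).reshape(-1,2)
    return np.c_[n,np.ones(len(n))]@T[:3,:3].T
def onplane(c,uv,z):
    r=rays(c,uv); o=c[4][:3,3]
    return o+r*((z-o[2])/r[:,2])[:,None]
def cloud(c):
    h,w=c[1].shape; v,u=np.mgrid[:h,:w]
    r=rays(c,np.c_[u.ravel(),v.ravel()])
    return (c[4][:3,3]+r*c[1].ravel()[:,None]).reshape(h,w,3)
def st():
    o=bot.get_obs(); print({k:np.round(o[k],4).tolist() for k in("clock","joint_pos","eef_pos","tool_rot","ft_force","grip_width")})
    print(np.round(R.from_quat(o["tool_rot"]).as_matrix(),3).tolist())
E
python3 - <<'E'
from h import *
st()
for n in("top","scene","wrist"):
    c=cam(n); cv2.imwrite(f"pics/{n}0.png",c[0]); print(n,c[4].round(3).tolist(),c[2].round(1).tolist())
    np.savez(f"{n}0.npz",im=c[0],d=c[1],K=c[2],D=c[3],T=c[4])
E
```

```text
{'clock': 0.0, 'joint_pos': [-1.204, 0.2414, 0.0037, 1.3352, -0.0, 1.5708], 'eef_pos': [0.1791, -0.4661, 0.1946], 'tool_rot': [-0.1291, 0.696, -0.6945, 0.1288], 'ft_force': [-0.6209, 0.3173, 0.4739], 'grip_width': 0.0853}
[[-0.933, -0.001, 0.359], [-0.359, 0.002, -0.933], [0.0, -1.0, -0.002]]
top [[-0.002, -0.99, 0.141, 0.443], [-1.0, 0.005, 0.023, -0.229], [-0.024, -0.141, -0.99, 0.962], [0.0, 0.0, 0.0, 1.0]] [[438.1, 0.0, 316.5], [0.0, 438.1, 244.9], [0.0, 0.0, 1.0]]
scene [[0.531, 0.372, -0.761, 1.196], [0.847, -0.248, 0.47, -0.619], [-0.015, -0.894, -0.447, 0.495], [0.0, 0.0, 0.0, 1.0]] [[518.5, 0.0, 323.8], [0.0, 518.5, 239.6], [0.0, 0.0, 1.0]]
wrist [[0.358, -0.893, -0.271, 0.248], [-0.934, -0.344, -0.103, -0.441], [-0.001, 0.29, -0.957, 0.373], [0.0, 0.0, 0.0, 1.0]] [[366.9, 0.0, 326.3], [0.0, 366.9, 234.5], [0.0, 0.0, 1.0]]
```

View pics/top0.png

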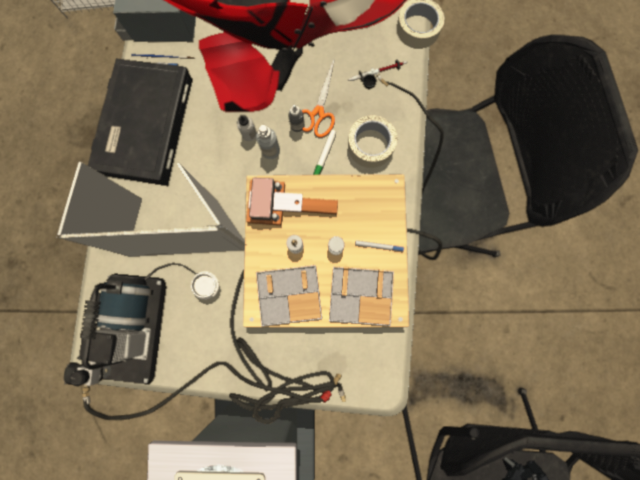

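View pics/scene0.png

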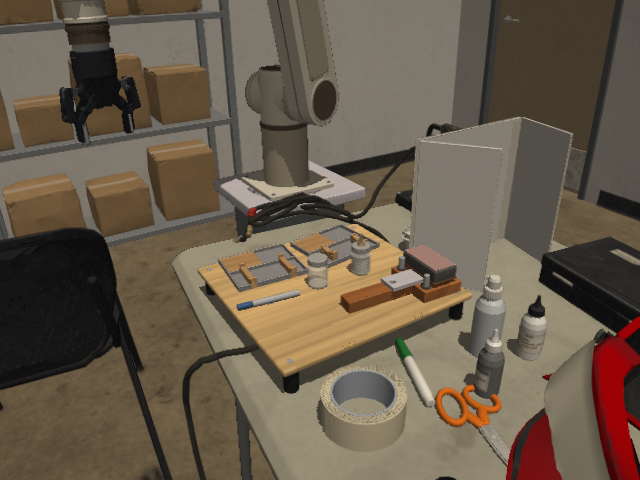

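The top view shows the board at (245–408, 175–328): block (263,200), plate (290,203), nozzle jar (295,246), lidded jar (336,247), case (380,246), trays (289,296) and (362,297). I'll crop in and measure.

Run:
```python
from h import *
z=np.load("top0.npz"); c=(z["im"],z["d"],z["K"],z["D"],z["T"])
cr=cv2.resize(c[0][172:332,240:412],None,fx=3.75,fy=3.75,interpolation=cv2.INTER_CUBIC); print(cr.shape)
cv2.imwrite("pics/topcrop.png",cr)
P=cloud(c)
for n,uv,h in [("block",(263,200),.1),("plateend",(290,203),.074),("bench end",(336,208),.068),("nozjar",(295,243),.1),("lidjar",(336,242),.1),("case l",(357,244),.053),("case r",(402,249),.053),("trayL",(289,296),.05),("trayR",(362,297),.05),("board corners",(246,176),.048),("bc",(405,176),.048),("bc",(406,328),.048)]:
    print(n,onplane(c,[uv],h).round(3)[0],P[uv[1],uv[0]].round(3))
```

```text
(600, 645, 3)
block [ 0.659 -0.1    0.1  ] [ 0.659 -0.1    0.1  ]
plateend [ 0.658 -0.153  0.074] [ 0.658 -0.153  0.075]
bench end [ 0.648 -0.249  0.068] [ 0.649 -0.249  0.068]
nozjar [ 0.57  -0.166  0.1  ] [ 0.568 -0.167  0.116]
lidjar [ 0.572 -0.247  0.1  ] [ 0.572 -0.247  0.101]
case l [ 0.575 -0.292  0.053] [ 0.574 -0.292  0.059]
case r [ 0.563 -0.386  0.053] [ 0.563 -0.385  0.059]
trayL [ 0.467 -0.15   0.05 ] [ 0.466 -0.151  0.059]
trayR [ 0.464 -0.301  0.05 ] [ 0.464 -0.301  0.058]
board corners [ 0.726 -0.054  0.048] [ 0.741 -0.045 -0.002]
bc [ 0.723 -0.398  0.048] [ 0.737 -0.407  0.003]
bc [ 0.4   -0.391  0.048] [ 0.398 -0.4   -0.002]
```

View pics/topcrop.png

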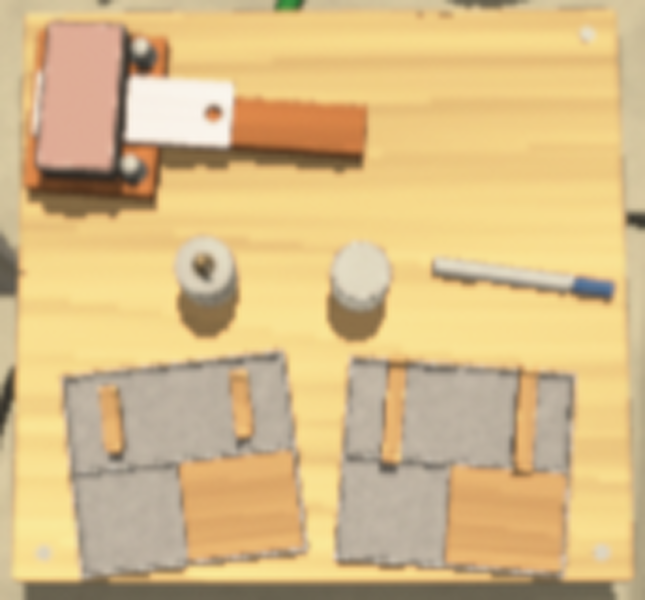

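Depth is reliable. The left tray is the narrow one and the right is the wide one, each with its bay at lower left. I'll move over the board for a closer look with the wrist camera.

Request:
move_arm:
  increments:
    - {"grip": 0,"linear": [-0.2,-0.04,-0.05],"twist": 0}
    - {"grip": 0,"linear": [-0.2,-0.04,-0.05],"twist": 0}
    - {"grip": 0,"linear": [-0.2,-0.04,-0.05],"twist": 0}
    - {"grip": 0,"linear": [-0.2,-0.04,-0.05],"twist": 0}
    - {"grip": 0,"linear": [-0.2,-0.04,-0.05],"twist": -0.07}

```text
clock: 0.65
eef_pos: [0.3483, -0.3467, 0.2325]
tool_rot: [-0.175, 0.688, -0.683, 0.173]
ft_force: [0.5, -0.4, -0.5]
grip_width: 0.0854
```

Request:
move_arm:
  increments:
    - {"grip": 0,"linear": [-0.2,-0.04,-0.02],"twist": 0}
    - {"grip": 0,"linear": [-0.2,-0.04,-0.02],"twist": 0}
    - {"grip": 0,"linear": [-0.2,-0.04,-0.02],"twist": 0}
    - {"grip": 0,"linear": [-0.2,-0.04,-0.02],"twist": 0}
    - {"grip": 0,"linear": [0,0,0],"twist": 0}

```text
clock: 1.15
eef_pos: [0.4894, -0.2483, 0.2646]
tool_rot: [-0.178, 0.688, -0.682, 0.176]
ft_force: [-0.1, -0.2, -1.2]
grip_width: 0.0855
```

Run:
```python
from h import *
st()
c=cam("wrist"); cv2.imwrite("pics/w1.png",c[0]); np.savez("w1.npz",im=c[0],d=c[1],K=c[2],D=c[3],T=c[4])
```

```text
{'clock': 1.15, 'joint_pos': [-0.4722, 0.332, 0.3071, 1.5537, 0.0043, 2.1638], 'eef_pos': [0.4894, -0.2483, 0.2646], 'tool_rot': [-0.1779, 0.6876, -0.6816, 0.1758], 'ft_force': [-0.076, -0.1742, -1.1906], 'grip_width': 0.0855}
[[-0.875, -0.005, 0.484], [-0.484, 0.007, -0.875], [0.001, -1.0, -0.009]]
```

View pics/w1.png

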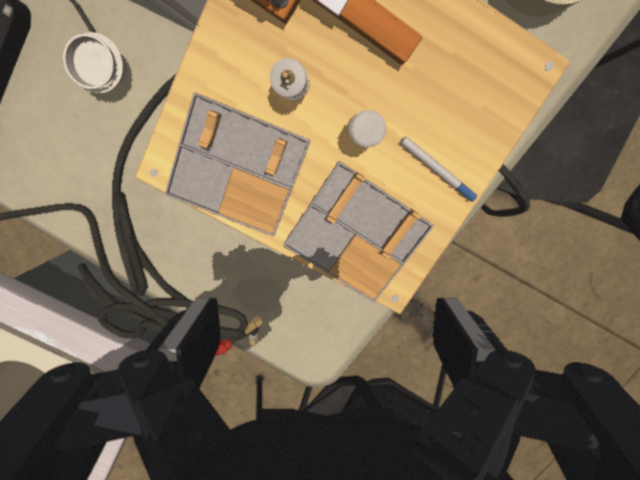

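The wrist view shows the narrow tray with corners near (195,94), (310,141), (274,236), (167,193), and the wide tray near (340,162), (432,226), (377,300), (285,245). The nozzle jar is at (288,80), the lidded jar at (367,128), and the case runs (402,139)–(475,199). Now to measure from both views.

```bash
cat > m.py <<'E'
from h import *
def ld(n):
    z=np.load(n); return tuple(z[k] for k in("im","d","K","D","T"))
W=ld("w1.npz"); Tp=ld("top0.npz")
M=lambda L:[(240+(u+.5)/3.75-.5,172+(v+.5)/3.75-.5) for u,v in L]
trays={"narrow":([(195,94),(310,141),(274,236),(167,193)],M([(65,377),(283,353),(305,550),(85,575)])),
"wide":([(340,162),(432,226),(377,300),(285,245)],M([(352,358),(574,377),(567,573),(337,562)]))}
mod=np.array([(56,63),(56,-63),(-56,-63),(-56,63)])/1e3
for n,(a,b) in trays.items():
  for nm,c,uv in(("w",W,a),("t",Tp,b)):
    if nm=="w":
        g=cv2.cvtColor(c[0],cv2.COLOR_BGR2GRAY); uv=cv2.cornerSubPix(g,np.float32(uv).reshape(-1,1,2),(4,4),(-1,-1),(3,30,.01)).reshape(-1,2)
    p=onplane(c,uv,.057)[:,:2]; m=p.mean(0); q=p-m
    yaw=np.arctan2((mod[:,0]*q[:,1]-mod[:,1]*q[:,0]).sum(),(mod*q).sum())
    C=np.array([[np.cos(yaw),-np.sin(yaw)],[np.sin(yaw),np.cos(yaw)]])
    t=lambda x,y:(m+C@np.array([x,y])).round(4)
    print(n,nm,m.round(4),"yaw",round(yaw,3),"res mm",(np.abs(q-mod@C.T).max()*1e3).round(1),"rest",t(.028,0),"bay",t(-.027,.032))
for nm,c in(("w",W),("t",Tp)):
  P=cloud(c); x,y,z=P[...,0],P[...,1],P[...,2]
  hsv=cv2.cvtColor(c[0],cv2.COLOR_BGR2HSV)
  for n,(cx,cy),rr,zl,zh in[("noz",(.57,-.166),.03,.095,.105),("lid",(.572,-.247),.03,.095,.105),("case",(.569,-.339),.06,.0525,.075),("block",(.659,-.1),.06,.094,.106),("plate",(.658,-.16),.032,.071,.08),("strip",(.65,-.22),.05,.064,.0705)]:
    k=(np.hypot(x-cx,y-cy)<rr)&(z>zl)&(z<zh)
    if n=="plate": k&=hsv[...,1]<60
    if k.sum()<20: print(n,nm,"none");continue
    p=P[k][:,:2].astype(np.float32); r=cv2.minAreaRect(p*1000)
    d=np.linalg.eigh(np.cov(p.T))[1][:,1]
    print(n,nm,k.sum(),"rect",np.round(r[0],1),np.round(r[1],1),round(r[2],1),"mean",p.mean(0).round(4),"axis deg",round(np.degrees(np.arctan2(d[1],d[0])),1),"z",np.median(z[k]).round(4))
  for n,(cx,cy) in(("woodN",(.43,-.18)),("woodW",(.43,-.335))):
    k=np.hypot(x-cx,y-cy)<.012; print(n,np.median(z[k]).round(4))
E
python3 m.py
```

```text
narrow w [ 0.4694 -0.1506] yaw 0.12 res mm 1.8 rest [ 0.4972 -0.1473] bay [ 0.4388 -0.1221]
narrow t [ 0.4683 -0.1502] yaw 0.111 res mm 2.6 rest [ 0.4961 -0.1471] bay [ 0.4379 -0.1214]
wide w [ 0.4663 -0.2985] yaw -0.066 res mm 2.3 rest [ 0.4942 -0.3003] bay [ 0.4414 -0.2648]
wide t [ 0.4659 -0.2999] yaw -0.07 res mm 2.6 rest [ 0.4938 -0.3019] bay [ 0.4412 -0.2661]
noz w 1068 rect [ 570.9 -163.7] [32. 32.] 64.6 mean [ 0.5708 -0.1641] axis deg 105.6 z 0.0994
lid w 1023 rect [ 567.8 -247.8] [30.6 31.8] 28.9 mean [ 0.5678 -0.2472] axis deg 111.4 z 0.0994
case w 1167 rect [ 542.7 -334. ] [102.7  66.1] 81.9 mean [ 0.5596 -0.336 ] axis deg 71.7 z 0.0567
block w none
plate w 237 rect [ 643.9 -166.6] [11.8 27. ] 28.5 mean [ 0.6465 -0.1679] axis deg 109.1 z 0.0736
strip w 2575 rect [ 654.3 -211.7] [80.4 29.4] 86.7 mean [ 0.6532 -0.2151] axis deg 89.1 z 0.0675
woodN 0.0565
woodW 0.0566
noz t 186 rect [ 572.1 -163.5] [31.6 30.4] 76.1 mean [ 0.5717 -0.1638] axis deg 47.2 z 0.1004
lid t 208 rect [ 569.1 -247.3] [32.1 30.2] 86.3 mean [ 0.5688 -0.247 ] axis deg 97.0 z 0.1003
case t 333 rect [ 556.6 -343.1] [93.6 97.3] 18.9 mean [ 0.5569 -0.3373] axis deg 63.1 z 0.0577
block t 867 rect [664.8 -97.6] [49.7 83.5] 84.6 mean [ 0.6641 -0.096 ] axis deg 176.1 z 0.0991
plate t 352 rect [ 661.8 -152.9] [46.3 36.6] 88.7 mean [ 0.6616 -0.1528] axis deg 89.7 z 0.0746
strip t 414 rect [ 655.6 -213.5] [75.2 28.5] 84.8 mean [ 0.6557 -0.2131] axis deg 86.5 z 0.0684
woodN 0.058
woodW 0.0576
```

```bash
cat > plan.py <<'E'
from h import *
def go(legs,start=None):
    """legs: (xyz, tool-z angle deg, rows)"""
    o=bot.get_obs(); p=np.array(o["eef_pos"]) ; zt=R.from_quat(o["tool_rot"]).as_matrix()[:,2]; a=np.degrees(np.arctan2(zt[1],zt[0]))
    print("at",p.round(4),"ang",round(a,1),"q6",round(o["joint_pos"][5],2),"w",round(o["grip_width"],4),"F",np.round(o["ft_force"],1))
    for t,b,n in legs:
        t=np.array(t)
        for i in range(n):
            s=(t-p)/(n-i); da=((b-a+180)%360-180)/(n-i); r=np.radians(a)
            l=[s[0]*np.sin(r)-s[1]*np.cos(r),-s[2],s[0]*np.cos(r)+s[1]*np.sin(r)]
            l=np.round(np.array(l)/.2,3); print([float(x)+0 for x in l],"tw",round(-np.radians(da)/2,3), "!" if np.linalg.norm(l)>.25 or abs(da)>8.5 else "")
            p=p+s; a+=da
        print("--")
E
python3 -c "
from plan import *
go([((.6605,-.157,.2),-3.5,8),((.661,-.157,.12),-3.5,2),((.661,-.157,.06),-3.5,5)])"
```

```text
at [ 0.4875 -0.2494  0.2641] ang -61.1 q6 2.16 w 0.0853 F [ 0.5 -0.8 -0.3]
[-0.123, 0.04, 0.002] tw -0.063 
[-0.121, 0.04, 0.017] tw -0.063 
[-0.118, 0.04, 0.032] tw -0.063 
[-0.113, 0.04, 0.047] tw -0.063 
[-0.107, 0.04, 0.061] tw -0.063 
[-0.098, 0.04, 0.073] tw -0.063 
[-0.088, 0.04, 0.085] tw -0.063 
[-0.077, 0.04, 0.096] tw -0.063 
--
[0.0, 0.2, 0.001] tw -0.0 
[0.0, 0.2, 0.001] tw -0.0 
--
[0.0, 0.06, 0.0] tw -0.0 
[0.0, 0.06, 0.0] tw -0.0 
[0.0, 0.06, 0.0] tw -0.0 
[0.0, 0.06, 0.0] tw -0.0 
[0.0, 0.06, 0.0] tw -0.0 
--
```

Request:
move_arm:
  increments:
    - {"grip": 0,"linear": [-0.123,0.04,0.002],"twist": -0.063}
    - {"grip": 0,"linear": [-0.121,0.04,0.017],"twist": -0.063}
    - {"grip": 0,"linear": [-0.118,0.04,0.032],"twist": -0.063}
    - {"grip": 0,"linear": [-0.113,0.04,0.047],"twist": -0.063}
    - {"grip": 0,"linear": [-0.107,0.04,0.061],"twist": -0.063}

```text
clock: 1.7
eef_pos: [0.592, -0.1947, 0.2224]
tool_rot: [-0.387, 0.597, -0.59, 0.382]
ft_force: [-0.5, 0.2, -0.1]
grip_width: 0.0852
```

Request:
move_arm:
  increments:
    - {"grip": 0,"linear": [-0.098,0.04,0.073],"twist": -0.063}
    - {"grip": 0,"linear": [-0.088,0.04,0.085],"twist": -0.063}
    - {"grip": 0,"linear": [-0.077,0.04,0.096],"twist": -0.063}
    - {"grip": 0,"linear": [0,0,0],"twist": 0}
    - {"grip": 0,"linear": [0,0,0],"twist": 0}

```text
clock: 2.2
eef_pos: [0.6536, -0.1614, 0.191]
tool_rot: [-0.496, 0.515, -0.501, 0.488]
ft_force: [0.0, -1.2, 0.4]
grip_width: 0.0856
```

```bash
python3 -c "
from plan import *
go([((.661,-.157,.12),-3.5,3),((.661,-.157,.061),-3.5,4)])
c=cam('wrist'); cv2.imwrite('pics/w2.png',c[0])
P=cloud(c); x,y,z=P[...,0],P[...,1],P[...,2]
hsv=cv2.cvtColor(c[0],cv2.COLOR_BGR2HSV)
k=(np.hypot(x-.661,y+.155)<.035)&(abs(z-.074)<.003)&(hsv[...,1]<60)
print(k.sum(),cv2.minAreaRect((P[k][:,:2]*1000).astype(np.float32)))
"
```

```text
at [ 0.6536 -0.1614  0.191 ] ang -1.8 q6 1.36 w 0.0856 F [ 0.  -1.2  0.4]
[-0.008, 0.118, 0.012] tw 0.005 
[-0.008, 0.118, 0.012] tw 0.005 
[-0.008, 0.118, 0.012] tw 0.005 
--
[0.0, 0.074, 0.0] tw -0.0 
[0.0, 0.074, 0.0] tw -0.0 
[0.0, 0.074, 0.0] tw -0.0 
[0.0, 0.074, 0.0] tw -0.0 
--
2750 ((661.3291015625, -148.2824249267578), (56.15670394897461, 35.74519348144531), 85.55101776123047)
```

View pics/w2.png

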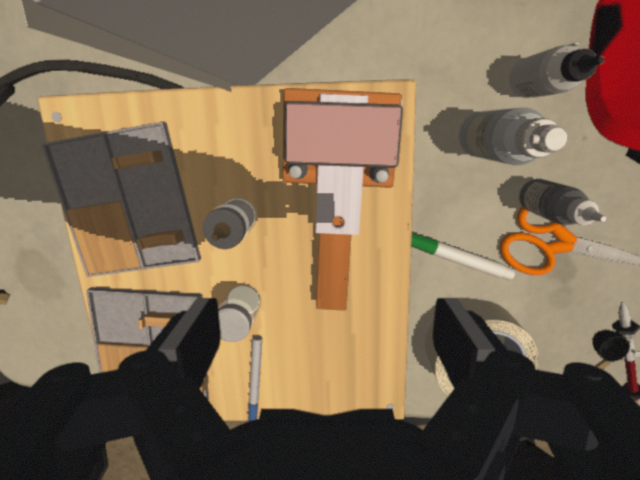

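The plate at (338,190) is centred under the fingers, with block and pins as described. Descending to the plate's free end.

Request:
move_arm:
  increments:
    - {"grip": 0.2,"linear": [-0.008,0.118,0.012],"twist": 0.006}
    - {"grip": 0.2,"linear": [-0.008,0.118,0.012],"twist": 0.006}
    - {"grip": 0.2,"linear": [-0.008,0.118,0.012],"twist": 0.006}
    - {"grip": 0.2,"linear": [0,0.074,0],"twist": 0}
    - {"grip": 0.2,"linear": [0,0.074,0],"twist": 0}

```text
clock: 2.75
eef_pos: [0.6567, -0.1637, 0.0951]
tool_rot: [-0.481, 0.524, -0.517, 0.476]
ft_force: [0.1, 0.4, -0.7]
grip_width: 0.0684
```

```bash
python3 -c "
from plan import *
go([((.661,-.157,.061),-4,3)])"
```

```text
at [ 0.6567 -0.1637  0.0951] ang -4.8 q6 1.41 w 0.0684 F [ 0.1  0.4 -0.7]
[-0.012, 0.057, 0.006] tw -0.002 
[-0.012, 0.057, 0.006] tw -0.002 
[-0.012, 0.057, 0.006] tw -0.002 
--
```

Request:
move_arm:
  increments:
    - {"grip": 0.2,"linear": [-0.016,0.06,0.008],"twist": -0.002}
    - {"grip": 0.2,"linear": [-0.016,0.06,0.008],"twist": -0.002}
    - {"grip": 0.2,"linear": [-0.016,0.06,0.008],"twist": -0.002}
    - {"grip": 0.2,"linear": [0,0,0],"twist": 0}
    - {"grip": 0.2,"linear": [0,0,0],"twist": 0}

```text
clock: 3.25
eef_pos: [0.6591, -0.1566, 0.0571]
tool_rot: [-0.483, 0.523, -0.515, 0.477]
ft_force: [0.7, 0.1, -0.2]
grip_width: 0.0685
```

```bash
python3 -c "
from plan import *
go([((.661,-.157,.061),-4,2)])"
```

```text
at [ 0.6591 -0.1566  0.0571] ang -4.4 q6 1.42 w 0.0685 F [ 0.7  0.1 -0.2]
[0.001, -0.01, 0.005] tw -0.002 
[0.001, -0.01, 0.005] tw -0.002 
--
```

Request:
move_arm:
  increments:
    - {"grip": 1,"linear": [0,-0.01,0.008],"twist": 0}
    - {"grip": 1,"linear": [0,-0.005,0.005],"twist": 0}
    - {"grip": 1,"linear": [0,0,0],"twist": 0}
    - {"grip": 1,"linear": [0,0,0],"twist": 0}
    - {"grip": 1,"linear": [0,0,0],"twist": 0}

```text
clock: 3.75
eef_pos: [0.664, -0.1571, 0.0631]
tool_rot: [-0.483, 0.522, -0.516, 0.478]
ft_force: [-0.1, -0.1, -1.8]
grip_width: 0.0003
```

Request:
move_arm:
  increments:
    - {"grip": 1,"linear": [0,0,0],"twist": 0}
    - {"grip": 1,"linear": [0,0,0],"twist": 0}
    - {"grip": 1,"linear": [0,0,0],"twist": 0}
    - {"grip": 1,"linear": [0,0,0],"twist": 0}
    - {"grip": 1,"linear": [0,0,0],"twist": 0}

```text
clock: 4.25
eef_pos: [0.6639, -0.1572, 0.0632]
tool_rot: [-0.482, 0.522, -0.516, 0.478]
ft_force: [-0.7, 0.5, -1.1]
grip_width: -0.0003
```

The jaws shut fully, so something isn't as expected. I'll look.

```bash
python3 -c "
from plan import *
c=cam('wrist'); s=cam('scene'); st()
o=np.hstack([cv2.resize(c[0],(480,360)),cv2.resize(s[0][200:340,300:480],(320,249))[:249] if 0 else cv2.copyMakeBorder(cv2.resize(s[0][200:340,320:480],(320,280)),0,80,0,0,0)])
cv2.imwrite('pics/w3.png',o)"
```

```text
{'clock': 4.35, 'joint_pos': [-0.2319, 0.688, 0.3617, 1.2543, -0.0011, 1.4164], 'eef_pos': [0.6639, -0.1572, 0.0632], 'tool_rot': [-0.4825, 0.5216, -0.5163, 0.478], 'ft_force': [0.1179, 0.3138, -0.6962], 'grip_width': -0.0001}
[[-0.077, -0.01, 0.997], [-0.997, 0.001, -0.077], [-0.0, -1.0, -0.01]]
```

View pics/w3.png

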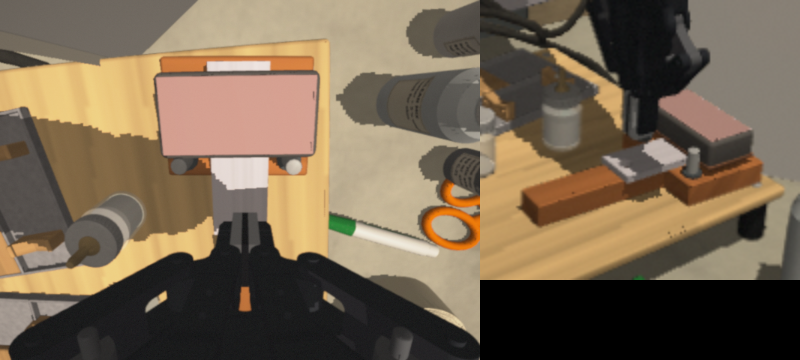

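```bash
python3 -c "
from plan import *
s=cam('scene'); c=cam('wrist'); P=cloud(c); Q=cloud(s)
p=np.array([[.664,-.157,.063],[.664,-.157,.085],[.664,-.157,.075],[.661,-.176,.074]])
ps=bot.camera_params('scene'); print(cv2.projectPoints(p,np.array(ps['rvec'],float),np.array(ps['tvec'],float),s[2],s[3])[0].reshape(-1,2).round(1))
for u,v in[(318,290),(335,290),(318,310),(335,310),(318,330),(335,330),(327,255)]: print(u,v,P[v,u].round(4))
for v in range(240,290,4): print(v,[Q[v,u].round(3).tolist() for u in(396,400,404)])
cv2.imwrite('pics/s4.png',np.hstack([cv2.resize(s[0][215:305,355:475],(480,360),interpolation=2),cv2.resize(c[0][230:350,260:380],(320,320))[:, :].copy() if 0 else cv2.copyMakeBorder(cv2.resize(c[0][230:350,270:376],(320,360)),0,0,0,0,0)]))"
```

```text
[[397.2 286.7]
 [397.9 274.6]
 [397.5 280.1]
 [386.8 283.3]]
318 290 [ 0.6617 -0.147   0.1091]
335 290 [ 0.6684 -0.1474  0.1091]
318 310 [ 0.6622 -0.147   0.1254]
335 310 [ 0.6682 -0.1476  0.1251]
318 330 [ 0.6624 -0.1487  0.1357]
335 330 [ 0.668  -0.1488  0.1362]
327 255 [ 0.6652 -0.1452  0.0744]
240 [[0.671, -0.17, 0.152], [0.678, -0.169, 0.154], [0.679, -0.162, 0.153]]
244 [[0.671, -0.17, 0.145], [0.676, -0.166, 0.146], [0.689, -0.171, 0.153]]
248 [[0.67, -0.169, 0.138], [0.674, -0.165, 0.138], [0.69, -0.171, 0.147]]
252 [[0.669, -0.168, 0.13], [0.674, -0.164, 0.131], [0.674, -0.156, 0.129]]
256 [[0.67, -0.168, 0.124], [0.675, -0.165, 0.125], [0.677, -0.158, 0.124]]
260 [[0.67, -0.167, 0.117], [0.673, -0.163, 0.117], [0.677, -0.158, 0.117]]
264 [[0.669, -0.166, 0.109], [0.678, -0.166, 0.113], [0.678, -0.158, 0.111]]
268 [[0.67, -0.167, 0.103], [0.669, -0.158, 0.099], [0.637, -0.121, 0.072]]
272 [[0.631, -0.132, 0.066], [0.647, -0.138, 0.075], [0.65, -0.132, 0.075]]
276 [[0.651, -0.149, 0.073], [0.655, -0.144, 0.074], [0.659, -0.14, 0.074]]
280 [[0.66, -0.156, 0.073], [0.666, -0.153, 0.075], [0.667, -0.146, 0.073]]
284 [[0.671, -0.166, 0.074], [1.196, -0.619, 0.495], [0.677, -0.154, 0.073]]
288 [[0.676, -0.17, 0.071], [0.679, -0.164, 0.071], [0.673, -0.151, 0.063]]
```

View pics/s4.png

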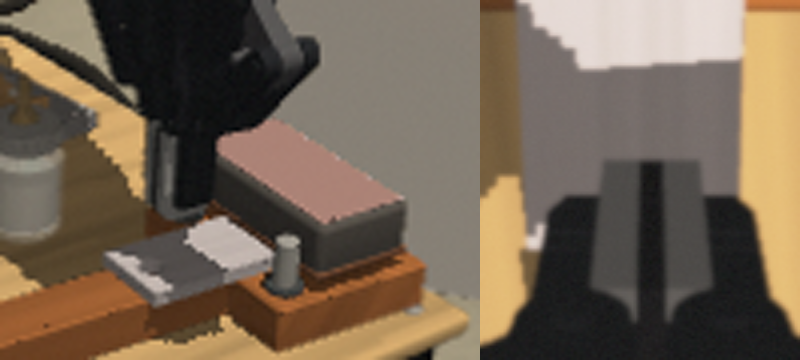

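```bash
python3 -c "
from m import *
" >/dev/null
python3 - <<'E'
from h import *
z=np.load("w1.npz"); c=tuple(z[k] for k in("im","d","K","D","T")); P=cloud(c)
def rel(P,tcp,w):
    for u,v in w: print(u,v,(P[v,u]-tcp).round(4))
print("open w1"); rel(P,np.array([.4894,-.2483,.2646]),[(205,302),(215,305),(213,325),(200,330),(440,302),(450,305),(445,325),(455,330)])
k=(P[...,2]>.2646-.03)&(P[...,2]<.2646+.06); v,u=np.nonzero(k); print("lowest finger pts", np.sort(P[k][:,2]-.2646)[:200:20].round(4), v.min() if len(v) else None)
c=cam("wrist"); P=cloud(c); k=(P[...,2]>.085)&(P[...,2]<.2)&(np.hypot(P[...,0]-.664,P[...,1]+.157)<.03); print("shut lowest", np.sort(P[k][:,2]-.0632)[:200:20].round(4))
v,u=np.nonzero(k); i=np.argsort(P[k][:,2])[:8]; print(u[i],v[i],(P[k][i]-[.6639,-.1572,.0632]).round(4))
st()
E
```

```text
open w1
205 302 [-0.0122  0.0432  0.0564]
215 305 [-0.0148  0.0397  0.0512]
213 325 [-0.0196  0.0367  0.0565]
200 330 [-0.0141  0.0394  0.07  ]
440 302 [ 0.0295 -0.0336  0.0543]
450 305 [ 0.0313 -0.0356  0.0578]
445 325 [ 0.0247 -0.0367  0.0611]
455 330 [ 0.028  -0.035   0.0706]
lowest finger pts [0.0477 0.0486 0.0491 0.0495 0.0499 0.0501 0.0504 0.0507 0.0509 0.0512] 298
shut lowest [0.0377 0.039  0.04   0.0409 0.0413 0.0418 0.0422 0.0425 0.0429 0.0432]
[319 342 314 311 325 336 327 321] [283 283 283 283 283 283 283 283] [[-0.0021  0.0095  0.0377]
 [ 0.0075  0.0091  0.0382]
 [-0.0041  0.0099  0.0382]
 [-0.0054  0.01    0.0383]
 [ 0.0004  0.0096  0.0383]
 [ 0.005   0.0093  0.0384]
 [ 0.0013  0.0096  0.0385]
 [-0.0012  0.0098  0.0385]]
{'clock': 4.5, 'joint_pos': [-0.2319, 0.6879, 0.3618, 1.2543, -0.0011, 1.4164], 'eef_pos': [0.6639, -0.1572, 0.0633], 'tool_rot': [-0.4825, 0.5216, -0.5164, 0.478], 'ft_force': [-0.3392, 0.57, 0.588], 'grip_width': 0.0001}
[[-0.077, -0.01, 0.997], [-0.997, 0.001, -0.077], [-0.0, -1.0, -0.01]]
```

The cameras agree with each other: the real fingertips end about 36 mm (shut) to 48 mm (open) behind the reported TCP, so the first close passed above the plate and nothing was touched. I'll apply that offset: reopen and descend about 42 mm more.

Request:
move_arm:
  increments:
    - {"grip": 0.2,"linear": [0,0,0],"twist": 0}
    - {"grip": 0.2,"linear": [0.005,0,-0.01],"twist": 0}
    - {"grip": 0.2,"linear": [0.005,0,-0.007],"twist": 0}
    - {"grip": 0.2,"linear": [0,0,0],"twist": 0}
    - {"grip": 0.2,"linear": [0,0,0],"twist": 0}

```text
clock: 5.0
eef_pos: [0.66, -0.1591, 0.0633]
tool_rot: [-0.482, 0.522, -0.516, 0.478]
ft_force: [-0.1, -0.2, 0.5]
grip_width: 0.0683
```

Request:
move_arm:
  increments:
    - {"grip": 0.2,"linear": [0,0.06,0],"twist": 0}
    - {"grip": 0.2,"linear": [0,0.06,0],"twist": 0}
    - {"grip": 0.2,"linear": [0,0.05,0],"twist": 0}
    - {"grip": 0.2,"linear": [0,0.03,0],"twist": 0}
    - {"grip": 0.2,"linear": [0,0,0],"twist": 0}

```text
clock: 5.5
eef_pos: [0.6585, -0.1588, 0.0183]
tool_rot: [-0.483, 0.522, -0.516, 0.478]
ft_force: [-1.4, 0.2, -0.6]
grip_width: 0.0682
```

```bash
python3 -c "
from plan import *
go([((.661,-.158,.021),-4,1)])
c=cam('wrist'); P=cloud(c); e=bot.get_obs()['eef_pos']; k=(P[...,2]>e[2]+.0)&(P[...,2]<e[2]+.08)&(np.abs(c[0].astype(int)-50).max(-1)<60)&(abs(P[...,1]-e[1])<.03); q=P[k]-e; print(np.sort(q[:,2])[:300:30].round(4))
cv2.imwrite('pics/w5.png',c[0])"
```

```text
at [ 0.6585 -0.1588  0.0183] ang -4.4 q6 1.41 w 0.0682 F [-1.4  0.2 -0.6]
[-0.005, -0.014, 0.012] tw -0.004 
--
[0.0271 0.0277 0.0279 0.0281 0.0282 0.0282 0.0283 0.0283 0.0284 0.0284]
```

View pics/w5.png

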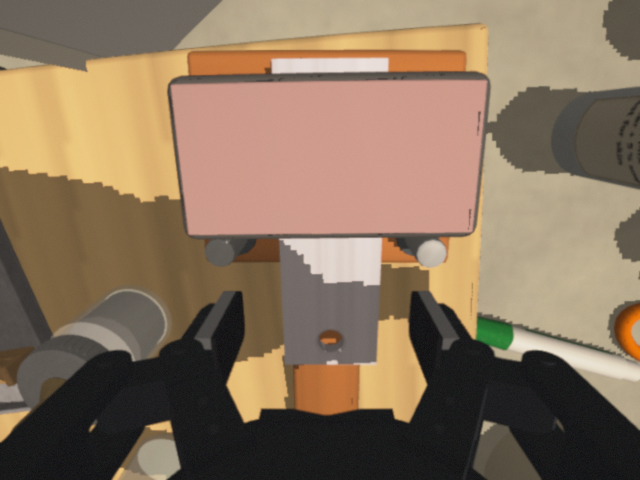

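The fingertips at (230,300) and (425,300) straddle the plate (282–380, hole at (330,340)). Closing.

Request:
move_arm:
  increments:
    - {"grip": 1,"linear": [0,-0.005,0.01],"twist": 0}
    - {"grip": 1,"linear": [0,0,0],"twist": 0}
    - {"grip": 1,"linear": [0,0,0],"twist": 0}
    - {"grip": 1,"linear": [0,0,0],"twist": 0}
    - {"grip": 1,"linear": [0,0,0],"twist": 0}

```text
clock: 6.05
eef_pos: [0.6622, -0.1593, 0.0215]
tool_rot: [-0.482, 0.521, -0.517, 0.478]
ft_force: [-1.3, 0.1, -1.2]
grip_width: 0.0344
```

Request:
move_arm:
  increments:
    - {"grip": 1,"linear": [0.03,0,0],"twist": 0}
    - {"grip": 1,"linear": [0.05,0,0],"twist": 0}
    - {"grip": 1,"linear": [0.06,0,0],"twist": 0}
    - {"grip": 1,"linear": [0.06,0,0],"twist": 0}
    - {"grip": 1,"linear": [0.06,0,0],"twist": 0}

```text
clock: 6.55
eef_pos: [0.6578, -0.2141, 0.0212]
tool_rot: [-0.483, 0.521, -0.516, 0.478]
ft_force: [1.3, 1.0, -0.5]
grip_width: 0.0343
```

Request:
move_arm:
  increments:
    - {"grip": 1,"linear": [0.06,0,0],"twist": 0}
    - {"grip": 1,"linear": [0.05,0,0],"twist": 0}
    - {"grip": 1,"linear": [0.02,0,0],"twist": 0}
    - {"grip": 1,"linear": [0,0,0],"twist": 0}
    - {"grip": 1,"linear": [0,0,0],"twist": 0}

```text
clock: 7.05
eef_pos: [0.6549, -0.2468, 0.0211]
tool_rot: [-0.482, 0.522, -0.518, 0.477]
ft_force: [-0.5, -0.5, 0.5]
grip_width: 0.0347
```

```bash
cat > chk.py <<'E'
from plan import *
def rect(c,xy,r,zl,zh,smax=255):
    P=cloud(c); x,y,z=P[...,0],P[...,1],P[...,2]; hsv=cv2.cvtColor(c[0],cv2.COLOR_BGR2HSV)
    k=(np.hypot(x-xy[0],y-xy[1])<r)&(z>zl)&(z<zh)&(hsv[...,1]<=smax)
    if k.sum()<10: return None
    q=cv2.minAreaRect((P[k][:,:2]*1000).astype(np.float32))
    return k.sum(),np.round(q[0],1),np.round(q[1],1),round(q[2],1),np.median(z[k]).round(4)
E
python3 - <<'E'
from chk import *
go([])
c=cam("wrist"); print("block w",rect(c,(.664,-.097),.055,.085,.106)); print("plate w",rect(c,(.659,-.2),.08,.071,.08,60))
c=cam("top"); print("block t",rect(c,(.664,-.097),.055,.085,.106)); print("plate t",rect(c,(.659,-.2),.08,.071,.078,60))
E
```

```text
at [ 0.6549 -0.2468  0.0211] ang -4.6 q6 1.29 w 0.0347 F [-0.5 -0.5  0.5]
block w None
plate w (np.int64(31668), array([ 634.4, -210.9]), array([ 97.4, 113.9]), 4.5, np.float64(0.0739))
block t (np.int64(91), array([693.6, -79.5]), array([17., 43.]), 56.3, np.float64(0.0935))
plate t None
```

Run:
```python
from chk import *
c=cam("wrist"); cv2.imwrite("pics/w6.png",c[0]); np.savez("w6.npz",im=c[0],d=c[1],K=c[2],D=c[3],T=c[4])
P=cloud(c); s=cam("scene")
print(rect(c,(.664,-.097),.06,.08,.11))
for u,v in[(280,60),(330,90),(330,150),(330,200),(330,230)]: print(u,v,P[v,u].round(4),c[0][v,u])
```

```text
None
280 60 [ 0.6481 -0.153   0.0731] [179 188 211]
330 90 [ 0.6632 -0.1634  0.0742] [202 208 222]
330 150 [ 0.6617 -0.1821  0.0741] [199 206 220]
330 200 [ 0.6604 -0.199   0.0744] [193 201 217]
330 230 [ 0.6596 -0.2098  0.0741] [193 200 216]
```

View pics/w6.png

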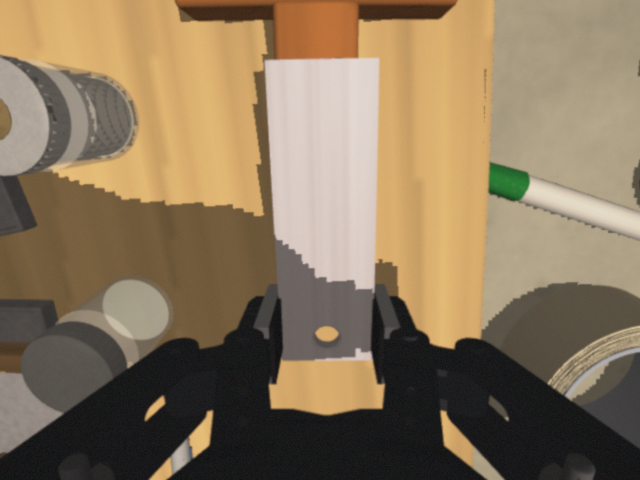

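The plate is clear of the block, with its back end at (325,58), y ≈ −0.153. Releasing, then regrasping at the plate centre.

Request:
move_arm:
  increments:
    - {"grip": 0.3,"linear": [0,0,0],"twist": 0}
    - {"grip": 0.3,"linear": [0,0,0],"twist": 0}
    - {"grip": 0.3,"linear": [0,0,0],"twist": 0}
    - {"grip": 0.3,"linear": [-0.06,0,0],"twist": 0}
    - {"grip": 0.3,"linear": [-0.06,0,0],"twist": 0}

```text
clock: 7.75
eef_pos: [0.6576, -0.2209, 0.0218]
tool_rot: [-0.481, 0.521, -0.518, 0.478]
ft_force: [-0.0, -0.7, 0.4]
grip_width: 0.0602
```

Request:
move_arm:
  increments:
    - {"grip": 0.3,"linear": [-0.06,0,0],"twist": 0}
    - {"grip": 0.3,"linear": [0,0,0],"twist": 0}
    - {"grip": 0.3,"linear": [0,0,0],"twist": 0}
    - {"grip": 0.3,"linear": [0,0,0],"twist": 0}
    - {"grip": 0.3,"linear": [0,0,0],"twist": 0}

```text
clock: 8.25
eef_pos: [0.6592, -0.2038, 0.0222]
tool_rot: [-0.483, 0.52, -0.517, 0.479]
ft_force: [-0.3, 0.6, 0.5]
grip_width: 0.0597
```

Run:
```python
from chk import *
go([((.6598,-.208,.023),-4.4,2)])
```

```text
at [ 0.6592 -0.2038  0.0222] ang -4.3 q6 1.35 w 0.0597 F [-0.3  0.6  0.5]
[0.01, -0.002, 0.002] tw 0.0 
[0.01, -0.002, 0.002] tw 0.0 
--
```

Request:
move_arm:
  increments:
    - {"grip": 0.5,"linear": [0.01,-0.004,0.002],"twist": 0}
    - {"grip": 1,"linear": [0.008,0,0],"twist": 0}
    - {"grip": 1,"linear": [0,0,0],"twist": 0}
    - {"grip": 1,"linear": [0,0,0],"twist": 0}
    - {"grip": 1,"linear": [0,0,0],"twist": 0}

```text
clock: 8.75
eef_pos: [0.6583, -0.2089, 0.0234]
tool_rot: [-0.482, 0.521, -0.517, 0.478]
ft_force: [-0.3, 0.6, 1.1]
grip_width: 0.0342
```

Request:
move_arm:
  increments:
    - {"grip": 1,"linear": [0,0,0],"twist": 0}
    - {"grip": 1,"linear": [0,-0.05,0],"twist": 0}
    - {"grip": 1,"linear": [0,-0.15,0],"twist": 0}
    - {"grip": 1,"linear": [0,-0.2,0],"twist": 0}
    - {"grip": 1,"linear": [0,-0.1,0],"twist": 0}

```text
clock: 9.25
eef_pos: [0.6559, -0.2084, 0.122]
tool_rot: [-0.484, 0.525, -0.514, 0.476]
ft_force: [1.8, 0.5, -0.1]
grip_width: 0.0341
```

Run:
```python
from chk import *
go([((.4935,-.301,.12),-3.9,8),((.4935,-.301,.045),-3.9,4)])
c=cam("wrist"); z=bot.get_obs()["eef_pos"]; P=cloud(c); hsv=cv2.cvtColor(c[0],cv2.COLOR_BGR2HSV)
k=(abs(P[...,2]-z[2]-.05)<.012)&(np.hypot(P[...,0]-z[0],P[...,1]-z[1])<.065)&(hsv[...,1]<60)&(hsv[...,2]>90)
q=cv2.minAreaRect((P[k][:,:2]*1000).astype(np.float32)); print("plate in hand",k.sum(),q,np.median(P[k][:,2])-z[2], P[k].min(0)-z,P[k].max(0)-z)
```

```text
at [ 0.6559 -0.2084  0.122 ] ang -4.5 q6 1.34 w 0.0341 F [ 1.8  0.5 -0.1]
[0.066, 0.001, -0.097] tw -0.001 
[0.065, 0.001, -0.097] tw -0.001 
[0.065, 0.001, -0.097] tw -0.001 
[0.065, 0.001, -0.097] tw -0.001 
[0.065, 0.001, -0.097] tw -0.001 
[0.065, 0.001, -0.097] tw -0.001 
[0.065, 0.001, -0.097] tw -0.001 
[0.065, 0.001, -0.097] tw -0.001 
--
[0.0, 0.094, 0.0] tw -0.0 
[0.0, 0.094, 0.0] tw -0.0 
[0.0, 0.094, 0.0] tw -0.0 
[0.0, 0.094, 0.0] tw -0.0 
--
plate in hand 21048 ((656.618896484375, -207.14913940429688), (104.97025299072266, 46.889686584472656), 85.78022766113281) 0.04715950825321347 [-0.02339519 -0.05044712  0.03812194] [0.02336963 0.05525843 0.05592571]
```

Request:
move_arm:
  increments:
    - {"grip": 1,"linear": [0.065,0,-0.097],"twist": 0}
    - {"grip": 1,"linear": [0.065,0,-0.097],"twist": 0}
    - {"grip": 1,"linear": [0.065,0,-0.097],"twist": 0}
    - {"grip": 1,"linear": [0.065,0,-0.097],"twist": 0}
    - {"grip": 1,"linear": [0.065,0,-0.097],"twist": 0}

```text
clock: 9.8
eef_pos: [0.5567, -0.2664, 0.1271]
tool_rot: [-0.484, 0.52, -0.516, 0.479]
ft_force: [-0.5, 0.1, 0.2]
grip_width: 0.0342
```

Request:
move_arm:
  increments:
    - {"grip": 1,"linear": [0.065,0,-0.097],"twist": 0}
    - {"grip": 1,"linear": [0.065,0,-0.097],"twist": 0}
    - {"grip": 1,"linear": [0.065,0,-0.097],"twist": 0}
    - {"grip": 1,"linear": [0,0,0],"twist": 0}
    - {"grip": 1,"linear": [0,0,0],"twist": 0}

```text
clock: 10.3
eef_pos: [0.4897, -0.3035, 0.1264]
tool_rot: [-0.484, 0.521, -0.516, 0.478]
ft_force: [0.1, -0.1, -1.3]
grip_width: 0.034
```

Run:
```python
from chk import *
go([((.494,-.301,.05),-3.9,4),((.494,-.301,.0185),-3.9,4)])
c=cam("wrist"); cv2.imwrite("pics/w7.png",c[0])
```

```text
at [ 0.4897 -0.3035  0.1264] ang -4.4 q6 1.1 w 0.034 F [ 0.1 -0.1 -1.3]
[-0.004, 0.096, 0.005] tw -0.001 
[-0.004, 0.096, 0.005] tw -0.001 
[-0.004, 0.096, 0.005] tw -0.001 
[-0.003, 0.096, 0.005] tw -0.001 
--
[0.0, 0.039, 0.0] tw -0.0 
[0.0, 0.039, 0.0] tw -0.0 
[0.0, 0.039, 0.0] tw -0.0 
[0.0, 0.039, 0.0] tw -0.0 
--
```

View pics/w7.png

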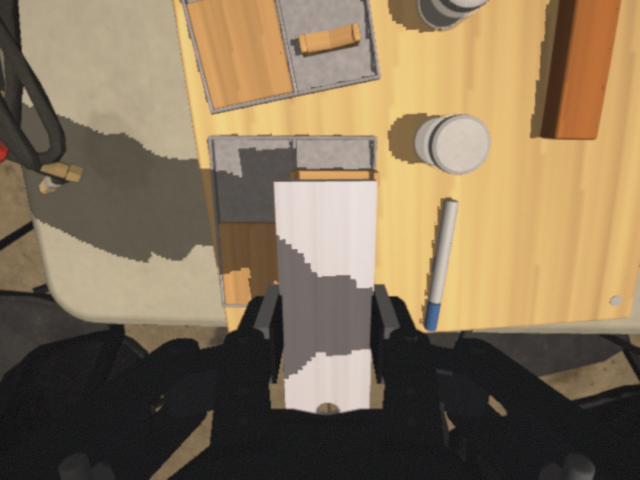

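The plate is held level and centred over the wide rests. Lowering.

Request:
move_arm:
  increments:
    - {"grip": 1,"linear": [-0.004,0.1,0.006],"twist": 0}
    - {"grip": 1,"linear": [-0.004,0.1,0.006],"twist": 0}
    - {"grip": 1,"linear": [-0.004,0.1,0.006],"twist": 0}
    - {"grip": 1,"linear": [-0.003,0.08,0.006],"twist": 0}
    - {"grip": 1,"linear": [0,0,0],"twist": 0}

```text
clock: 10.85
eef_pos: [0.5, -0.299, 0.0484]
tool_rot: [-0.484, 0.518, -0.516, 0.48]
ft_force: [-1.4, 0.3, 0.3]
grip_width: 0.0342
```

Run:
```python
from chk import *
go([((.494,-.301,.0185),-3.9,3)])
```

```text
at [ 0.5    -0.299   0.0484] ang -4.0 q6 1.1 w 0.0342 F [-1.4  0.3  0.3]
[0.004, 0.05, -0.01] tw -0.0 
[0.004, 0.05, -0.01] tw -0.0 
[0.004, 0.05, -0.01] tw -0.0 
--
```

Request:
move_arm:
  increments:
    - {"grip": 1,"linear": [0.003,0.03,-0.014],"twist": 0}
    - {"grip": 1,"linear": [0.003,0.04,-0.012],"twist": 0}
    - {"grip": 1,"linear": [0,0.04,0],"twist": 0}
    - {"grip": 1,"linear": [0,0.03,0],"twist": 0}
    - {"grip": 1,"linear": [0,0,0],"twist": 0}

```text
clock: 11.35
eef_pos: [0.4974, -0.3003, 0.0208]
tool_rot: [0.485, -0.516, 0.518, -0.481]
ft_force: [-1.0, 0.4, 0.1]
grip_width: 0.0344
```

Run:
```python
from chk import *
go([((.494,-.301,.0175),-3.9,2)])
```

```text
at [ 0.4974 -0.3003  0.0208] ang -3.9 q6 1.1 w 0.0344 F [-1.   0.4  0.1]
[0.002, 0.008, -0.008] tw 0.0 
[0.002, 0.008, -0.008] tw 0.0 
--
```

Request:
move_arm:
  increments:
    - {"grip": 1,"linear": [0.002,0.005,-0.012],"twist": 0}
    - {"grip": 1,"linear": [0,0.012,-0.003],"twist": 0}
    - {"grip": 1,"linear": [0,0,0],"twist": 0}
    - {"grip": 0.35,"linear": [0,0,0],"twist": 0}
    - {"grip": 0.35,"linear": [0,0,0],"twist": 0}

```text
clock: 11.85
eef_pos: [0.4966, -0.3015, 0.0214]
tool_rot: [0.483, -0.513, 0.52, -0.482]
ft_force: [0.3, -0.7, 0.1]
grip_width: 0.0554
```

Request:
move_arm:
  increments:
    - {"grip": 0.35,"linear": [0,0,0],"twist": 0}
    - {"grip": 0.35,"linear": [0,-0.05,0],"twist": 0}
    - {"grip": 0.35,"linear": [0,-0.2,0],"twist": 0}
    - {"grip": 0.35,"linear": [0,-0.2,0],"twist": 0}
    - {"grip": 0.25,"linear": [0,-0.1,0],"twist": 0}

```text
clock: 12.35
eef_pos: [0.4923, -0.2988, 0.1309]
tool_rot: [-0.484, 0.518, -0.516, 0.481]
ft_force: [-0.2, -0.1, -0.4]
grip_width: 0.0637
```

Run:
```python
from chk import *
go([((.569,-.247,.13),-3.9,5),((.569,-.247,.045),-3.9,4)])
c=cam("wrist"); print("plate on rests",rect(c,(.494,-.301),.06,.064,.072,60)); np.savez("w8.npz",im=c[0],d=c[1],K=c[2],D=c[3],T=c[4])
print("lid",rect(c,(.569,-.247),.03,.095,.105)); print("case?",rect(c,(.569,-.339),.06,.055,.065,80))
```

```text
at [ 0.4923 -0.2988  0.1309] ang -3.9 q6 1.1 w 0.0637 F [-0.2 -0.1 -0.4]
[-0.057, 0.001, 0.073] tw 0.0 
[-0.057, 0.001, 0.073] tw 0.0 
[-0.057, 0.001, 0.073] tw 0.0 
[-0.057, 0.001, 0.073] tw 0.0 
[-0.057, 0.001, 0.073] tw 0.0 
--
[0.0, 0.106, 0.0] tw -0.0 
[0.0, 0.106, 0.0] tw -0.0 
[0.0, 0.106, 0.0] tw -0.0 
[0.0, 0.106, 0.0] tw -0.0 
--
plate on rests (np.int64(7883), array([ 496.5, -302.3]), array([110.6,  36.1]), 87.2, np.float64(0.0675))
lid (np.int64(2661), array([ 567.2, -247.1]), array([32.2, 31.9]), 36.2, np.float64(0.0994))
case? (np.int64(1265), array([ 545.7, -326.6]), array([85.9, 60.2]), 82.1, np.float64(0.0568))
```

The plate is on the rests at (0.4965, −0.302), top at 0.0675, about 2.5 mm off the target centre. Next, the lidded jar.

Request:
move_arm:
  increments:
    - {"grip": 0.2,"linear": [-0.057,0,0.074],"twist": 0}
    - {"grip": 0.2,"linear": [-0.057,0,0.074],"twist": 0}
    - {"grip": 0.2,"linear": [-0.057,0,0.074],"twist": 0}
    - {"grip": 0.2,"linear": [-0.057,0,0.074],"twist": 0}
    - {"grip": 0.2,"linear": [-0.057,0,0.074],"twist": 0}

```text
clock: 12.9
eef_pos: [0.5744, -0.2477, 0.1368]
tool_rot: [0.483, -0.515, 0.52, -0.48]
ft_force: [-0.8, 0.8, -0.5]
grip_width: 0.0683
```

Request:
move_arm:
  increments:
    - {"grip": 0.2,"linear": [0,0,0],"twist": 0}
    - {"grip": 0.2,"linear": [0,0,0],"twist": 0}
    - {"grip": 0.2,"linear": [0,0.05,0],"twist": 0}
    - {"grip": 0.2,"linear": [0,0.05,0],"twist": 0}
    - {"grip": 0.2,"linear": [0,0,0],"twist": 0}

```text
clock: 13.4
eef_pos: [0.5742, -0.2456, 0.1123]
tool_rot: [0.485, -0.516, 0.518, -0.48]
ft_force: [0.7, -0.6, -0.7]
grip_width: 0.0681
```

Run:
```python
from chk import *
go([((.568,-.247,.032),-3.9,4)])
```

```text
at [ 0.5742 -0.2456  0.1123] ang -4.0 q6 1.24 w 0.0681 F [ 0.7 -0.6 -0.7]
[0.002, 0.1, -0.008] tw -0.0 
[0.002, 0.1, -0.008] tw -0.0 
[0.002, 0.1, -0.008] tw -0.0 
[0.002, 0.1, -0.008] tw -0.0 
--
```

Request:
move_arm:
  increments:
    - {"grip": 0.2,"linear": [0.002,0,-0.016],"twist": 0}
    - {"grip": 0.2,"linear": [0.002,0.1,-0.01],"twist": 0}
    - {"grip": 0.2,"linear": [0.002,0.1,-0.008],"twist": 0}
    - {"grip": 0.2,"linear": [0.001,0.1,0],"twist": 0}
    - {"grip": 0.2,"linear": [0,0.09,0],"twist": 0}

```text
clock: 13.9
eef_pos: [0.5672, -0.2504, 0.0361]
tool_rot: [0.483, -0.515, 0.521, -0.48]
ft_force: [-0.4, 0.1, 0.2]
grip_width: 0.0682
```

Request:
move_arm:
  increments:
    - {"grip": 0.2,"linear": [0,0,0],"twist": 0}
    - {"grip": 1,"linear": [0,0,0],"twist": 0}
    - {"grip": 1,"linear": [0,0,0],"twist": 0}
    - {"grip": 1,"linear": [0,0,0],"twist": 0}
    - {"grip": 1,"linear": [0,0,0],"twist": 0}

```text
clock: 14.4
eef_pos: [0.5659, -0.2513, 0.0374]
tool_rot: [0.482, -0.515, 0.521, -0.48]
ft_force: [0.2, -0.5, -1.7]
grip_width: 0.0312
```

Run:
```python
from chk import *
go([((.568,-.247,.13),-3.9,4),((.4405,-.2655,.13),-3.9,6),((.4405,-.2655,.045),-3.9,4)])
```

```text
at [ 0.5659 -0.2513  0.0374] ang -4.3 q6 1.23 w 0.0312 F [ 0.2 -0.5 -1.7]
[-0.006, -0.116, 0.002] tw -0.001 
[-0.006, -0.116, 0.002] tw -0.001 
[-0.006, -0.116, 0.002] tw -0.001 
[-0.006, -0.116, 0.002] tw -0.001 
--
[0.023, 0.0, -0.105] tw -0.0 
[0.023, 0.0, -0.105] tw -0.0 
[0.023, 0.0, -0.105] tw -0.0 
[0.023, 0.0, -0.105] tw -0.0 
[0.023, 0.0, -0.105] tw -0.0 
[0.023, 0.0, -0.105] tw -0.0 
--
[0.0, 0.106, 0.0] tw -0.0 
[0.0, 0.106, 0.0] tw -0.0 
[0.0, 0.106, 0.0] tw -0.0 
[0.0, 0.106, 0.0] tw -0.0 
--
```

Request:
move_arm:
  increments:
    - {"grip": 1,"linear": [0,-0.06,0],"twist": 0}
    - {"grip": 1,"linear": [0,-0.15,0],"twist": 0}
    - {"grip": 1,"linear": [0,-0.2,0],"twist": 0}
    - {"grip": 1,"linear": [0.02,-0.05,-0.08],"twist": 0}
    - {"grip": 1,"linear": [0.023,0,-0.105],"twist": 0}

```text
clock: 14.9
eef_pos: [0.53, -0.256, 0.1364]
tool_rot: [0.483, -0.513, 0.522, -0.481]
ft_force: [0.4, -0.5, -1.5]
grip_width: 0.031
```

Request:
move_arm:
  increments:
    - {"grip": 1,"linear": [0.023,0,-0.105],"twist": 0}
    - {"grip": 1,"linear": [0.023,0,-0.105],"twist": 0}
    - {"grip": 1,"linear": [0.023,0,-0.105],"twist": 0}
    - {"grip": 1,"linear": [0.01,0,-0.1],"twist": 0}
    - {"grip": 1,"linear": [0,0,0],"twist": 0}

```text
clock: 15.4
eef_pos: [0.4438, -0.2673, 0.1441]
tool_rot: [0.482, -0.51, 0.525, -0.482]
ft_force: [0.7, -0.2, -1.1]
grip_width: 0.031
```

Run:
```python
from chk import *
c=cam("wrist"); e=np.array(bot.get_obs()["eef_pos"]); print("lid rel",e,rect(c,e[:2],.03,e[2]+.055,e[2]+.07,90)); cv2.imwrite("pics/w9.png",c[0])
go([((.4405,-.2685,.13),-3.9,2),((.4405,-.2685,.041),-3.9,4)])
```

```text
lid rel [ 0.44547179 -0.26760187  0.14444268] (np.int64(7752), array([ 444.6, -263. ]), array([55.4, 33.1]), 0.0, np.float64(0.2075))
at [ 0.4455 -0.2676  0.1444] ang -4.1 q6 1.11 w 0.031 F [ 0.9 -0.2 -0.1]
[0.003, 0.036, -0.012] tw -0.001 
[0.003, 0.036, -0.012] tw -0.001 
--
[0.0, 0.111, 0.0] tw -0.0 
[0.0, 0.111, 0.0] tw -0.0 
[0.0, 0.111, 0.0] tw -0.0 
[0.0, 0.111, 0.0] tw -0.0 
--
```

View pics/w9.png

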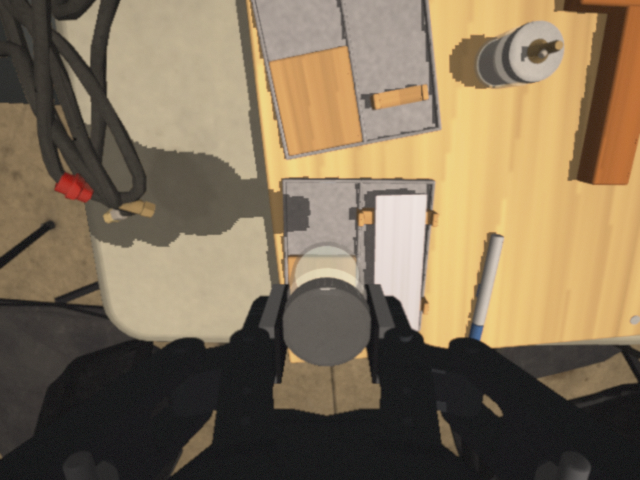

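The jar is upright in the grip, about 4.5 mm off-centre towards +y, so I'll compensate and lower it into the bay.

Request:
move_arm:
  increments:
    - {"grip": 1,"linear": [0.008,0.036,-0.012],"twist": 0}
    - {"grip": 1,"linear": [0.006,0.08,-0.014],"twist": 0}
    - {"grip": 1,"linear": [0.003,0.1,-0.005],"twist": 0}
    - {"grip": 1,"linear": [0,0.1,0],"twist": 0}
    - {"grip": 1,"linear": [0,0.06,0],"twist": 0}

```text
clock: 15.95
eef_pos: [0.448, -0.2743, 0.0699]
tool_rot: [0.481, -0.504, 0.529, -0.484]
ft_force: [0.5, 0.5, -1.7]
grip_width: 0.0307
```

Run:
```python
from chk import *
go([((.441,-.270,.0405),-3.9,4)])
```

```text
at [ 0.448  -0.2743  0.0699] ang -3.9 q6 1.09 w 0.0307 F [ 0.5  0.5 -1.7]
[-0.005, 0.037, -0.009] tw 0.0 
[-0.005, 0.037, -0.009] tw 0.0 
[-0.005, 0.037, -0.009] tw 0.0 
[-0.005, 0.037, -0.009] tw 0.0 
--
```

Request:
move_arm:
  increments:
    - {"grip": 1,"linear": [-0.006,0.03,-0.016],"twist": 0}
    - {"grip": 1,"linear": [-0.006,0.04,-0.016],"twist": 0}
    - {"grip": 1,"linear": [-0.006,0.04,-0.012],"twist": 0}
    - {"grip": 1,"linear": [-0.005,0.02,-0.008],"twist": 0}
    - {"grip": 1,"linear": [0,0,0],"twist": 0}

```text
clock: 16.45
eef_pos: [0.4389, -0.2684, 0.0395]
tool_rot: [0.482, -0.505, 0.528, -0.485]
ft_force: [0.3, 0.1, -1.1]
grip_width: 0.031
```

Run:
```python
from chk import *
go([((.441,-.270,.0405),-3.9,3)]); st()
```

```text
at [ 0.4389 -0.2684  0.0395] ang -3.8 q6 1.09 w 0.031 F [ 0.3  0.1 -1.1]
[0.002, -0.002, 0.004] tw 0.0 
[0.002, -0.002, 0.004] tw 0.0 
[0.002, -0.002, 0.004] tw 0.0 
--
{'clock': 16.45, 'joint_pos': [-0.5459, 0.3667, -0.2542, 0.9168, -0.0046, 1.091], 'eef_pos': [0.4389, -0.2684, 0.0395], 'tool_rot': [0.4815, -0.5045, 0.5279, -0.4847], 'ft_force': [0.2513, 0.1405, -1.0692], 'grip_width': 0.031}
[[-0.066, 0.026, 0.997], [-0.998, -0.021, -0.066], [0.019, -0.999, 0.027]]
```

Request:
move_arm:
  increments:
    - {"grip": 1,"linear": [0.003,0.01,0.006],"twist": 0}
    - {"grip": 1,"linear": [0.003,0,0.004],"twist": 0}
    - {"grip": 0.4,"linear": [0,0,0],"twist": 0}
    - {"grip": 0.4,"linear": [0,0,0],"twist": 0}
    - {"grip": 0.4,"linear": [0,0,0],"twist": 0}

```text
clock: 16.95
eef_pos: [0.4425, -0.2712, 0.0417]
tool_rot: [0.481, -0.503, 0.53, -0.485]
ft_force: [0.2, -0.4, -0.2]
grip_width: 0.051
```

Request:
move_arm:
  increments:
    - {"grip": 0.4,"linear": [0,-0.05,0],"twist": 0}
    - {"grip": 0.4,"linear": [0,-0.2,0],"twist": 0}
    - {"grip": 0.4,"linear": [0,-0.2,0],"twist": 0}
    - {"grip": 0.2,"linear": [0,-0.1,0],"twist": 0}
    - {"grip": 0.2,"linear": [0,0,0],"twist": 0}

```text
clock: 17.45
eef_pos: [0.4386, -0.2681, 0.1569]
tool_rot: [0.481, -0.503, 0.529, -0.485]
ft_force: [0.9, -1.1, 0.1]
grip_width: 0.0684
```

Run:
```python
from chk import *
c=cam("wrist"); print("lid",rect(c,(.441,-.2655),.035,.095,.11,90)); print("noz",rect(c,(.571,-.164),.035,.094,.105,90)); print("plate",rect(c,(.494,-.301),.06,.064,.072,60))
go([((.571,-.165,.15),-3.9,7),((.571,-.165,.04),-3.9,5)])
```

```text
lid (np.int64(1869), array([ 440.8, -266.4]), array([32.4, 32.3]), 54.9, np.float64(0.1024))
noz (np.int64(2045), array([ 570.4, -163.5]), array([32.7, 32.1]), 16.1, np.float64(0.0992))
plate (np.int64(5708), array([ 484.4, -301.8]), array([110.7,  62.2]), 88.4, np.float64(0.0676))
at [ 0.4381 -0.2678  0.1556] ang -3.8 q6 1.09 w 0.0684 F [-0.3 -0.5 -0.4]
[-0.08, 0.004, 0.09] tw 0.0 
[-0.08, 0.004, 0.09] tw 0.0 
[-0.08, 0.004, 0.09] tw 0.0 
[-0.08, 0.004, 0.09] tw 0.0 
[-0.08, 0.004, 0.09] tw 0.0 
[-0.08, 0.004, 0.09] tw 0.0 
[-0.08, 0.004, 0.09] tw 0.0 
--
[0.0, 0.11, 0.0] tw -0.0 
[0.0, 0.11, 0.0] tw -0.0 
[0.0, 0.11, 0.0] tw -0.0 
[0.0, 0.11, 0.0] tw -0.0 
[0.0, 0.11, 0.0] tw -0.0 
--
```

The lidded jar is at (0.4408, −0.2664), target (0.4413, −0.2655), lid top at 0.1024. Next, the nozzle jar.

Request:
move_arm:
  increments:
    - {"grip": 0.2,"linear": [-0.08,0.004,0.09],"twist": 0}
    - {"grip": 0.2,"linear": [-0.08,0.004,0.09],"twist": 0}
    - {"grip": 0.2,"linear": [-0.08,0.004,0.09],"twist": 0}
    - {"grip": 0.2,"linear": [-0.08,0.004,0.09],"twist": 0}
    - {"grip": 0.2,"linear": [-0.08,0.004,0.09],"twist": 0}

```text
clock: 18.0
eef_pos: [0.5306, -0.1926, 0.146]
tool_rot: [0.482, -0.508, 0.527, -0.481]
ft_force: [-0.6, 1.0, 0.2]
grip_width: 0.0681
```

Request:
move_arm:
  increments:
    - {"grip": 0.2,"linear": [-0.08,0.004,0.09],"twist": 0}
    - {"grip": 0.2,"linear": [-0.07,0.004,0.07],"twist": 0}
    - {"grip": 0.2,"linear": [0,0,0],"twist": 0}
    - {"grip": 0.2,"linear": [0,0,0],"twist": 0}
    - {"grip": 0.2,"linear": [0,0,0],"twist": 0}

```text
clock: 18.5
eef_pos: [0.5628, -0.1607, 0.1351]
tool_rot: [0.485, -0.512, 0.522, -0.48]
ft_force: [0.0, 0.3, -0.3]
grip_width: 0.0682
```

Run:
```python
from chk import *
go([((.5705,-.164,.09),-3.9,4),((.5705,-.164,.036),-3.9,4)])
```

```text
at [ 0.5628 -0.1607  0.1351] ang -4.0 q6 1.37 w 0.0682 F [ 0.   0.3 -0.3]
[0.003, 0.056, 0.01] tw -0.0 
[0.003, 0.056, 0.01] tw -0.0 
[0.003, 0.056, 0.01] tw -0.0 
[0.003, 0.056, 0.01] tw -0.0 
--
[0.0, 0.067, 0.0] tw -0.0 
[0.0, 0.067, 0.0] tw -0.0 
[0.0, 0.068, 0.0] tw -0.0 
[0.0, 0.068, 0.0] tw -0.0 
--
```

Request:
move_arm:
  increments:
    - {"grip": 0.2,"linear": [0.004,0.056,0.012],"twist": 0}
    - {"grip": 0.2,"linear": [0.004,0.06,0.012],"twist": 0}
    - {"grip": 0.2,"linear": [0.004,0.06,0.01],"twist": 0}
    - {"grip": 0.2,"linear": [0.003,0.06,0.006],"twist": 0}
    - {"grip": 0.2,"linear": [0,0,0],"twist": 0}

```text
clock: 19.0
eef_pos: [0.5684, -0.1675, 0.0827]
tool_rot: [0.485, -0.514, 0.522, -0.478]
ft_force: [-0.7, -0.1, -0.3]
grip_width: 0.0686
```

Run:
```python
from chk import *
go([((.5705,-.164,.035),-3.9,4)])
```

```text
at [ 0.5684 -0.1675  0.0827] ang -4.2 q6 1.37 w 0.0686 F [-0.7 -0.1 -0.3]
[-0.005, 0.06, 0.002] tw -0.001 
[-0.005, 0.06, 0.002] tw -0.001 
[-0.005, 0.06, 0.002] tw -0.001 
[-0.005, 0.06, 0.002] tw -0.001 
--
```

Request:
move_arm:
  increments:
    - {"grip": 0.2,"linear": [-0.005,0.06,0.003],"twist": 0}
    - {"grip": 0.2,"linear": [-0.005,0.06,0.003],"twist": 0}
    - {"grip": 0.2,"linear": [-0.005,0.06,0.002],"twist": 0}
    - {"grip": 0.2,"linear": [-0.005,0.05,0.002],"twist": 0}
    - {"grip": 0.2,"linear": [0,0,0],"twist": 0}

```text
clock: 19.5
eef_pos: [0.5705, -0.164, 0.032]
tool_rot: [0.485, -0.514, 0.522, -0.478]
ft_force: [-0.6, 0.5, -0.0]
grip_width: 0.0682
```

Request:
move_arm:
  increments:
    - {"grip": 1,"linear": [0,0,0],"twist": 0}
    - {"grip": 1,"linear": [0,0,0],"twist": 0}
    - {"grip": 1,"linear": [0,0,0],"twist": 0}
    - {"grip": 1,"linear": [0,0,0],"twist": 0}
    - {"grip": 1,"linear": [0,0,0],"twist": 0}

```text
clock: 20.0
eef_pos: [0.5718, -0.1642, 0.0335]
tool_rot: [0.485, -0.513, 0.523, -0.478]
ft_force: [-0.4, 0.3, -1.4]
grip_width: 0.0318
```

Run:
```python
from chk import *
go([((.5705,-.164,.14),-3.9,4),((.4385,-.122,.14),-3.9,6)])
```

```text
at [ 0.5718 -0.1642  0.0335] ang -4.2 q6 1.37 w 0.0318 F [-0.4  0.3 -1.4]
[0.0, -0.133, -0.002] tw -0.001 
[0.0, -0.133, -0.002] tw -0.001 
[0.0, -0.133, -0.002] tw -0.001 
[0.0, -0.133, -0.002] tw -0.001 
--
[-0.027, 0.0, -0.112] tw -0.0 
[-0.027, 0.0, -0.112] tw -0.0 
[-0.027, 0.0, -0.112] tw -0.0 
[-0.027, 0.0, -0.112] tw -0.0 
[-0.027, 0.0, -0.112] tw -0.0 
[-0.027, 0.0, -0.112] tw -0.0 
--
```

Request:
move_arm:
  increments:
    - {"grip": 1,"linear": [0,-0.06,0],"twist": 0}
    - {"grip": 1,"linear": [0,-0.18,0],"twist": 0}
    - {"grip": 1,"linear": [0,-0.18,0],"twist": 0}
    - {"grip": 1,"linear": [-0.02,-0.05,-0.08],"twist": 0}
    - {"grip": 1,"linear": [-0.027,0,-0.112],"twist": 0}

```text
clock: 20.5
eef_pos: [0.5352, -0.151, 0.1332]
tool_rot: [0.484, -0.512, 0.523, -0.478]
ft_force: [-0.0, 0.5, 0.0]
grip_width: 0.0313
```

Request:
move_arm:
  increments:
    - {"grip": 1,"linear": [-0.027,0,-0.112],"twist": 0}
    - {"grip": 1,"linear": [-0.027,0,-0.112],"twist": 0}
    - {"grip": 1,"linear": [-0.027,0,-0.112],"twist": 0}
    - {"grip": 1,"linear": [-0.02,0,-0.1],"twist": 0}
    - {"grip": 1,"linear": [0,0,0],"twist": 0}

```text
clock: 21.0
eef_pos: [0.4465, -0.1234, 0.1388]
tool_rot: [0.482, -0.51, 0.526, -0.48]
ft_force: [0.4, 0.5, -0.2]
grip_width: 0.0313
```

Run:
```python
from chk import *
c=cam("wrist"); e=np.array(bot.get_obs()["eef_pos"]); print("lid rel",rect(c,e[:2],.022,e[2]+.062,e[2]+.07,90))
go([((.4385,-.122,.09),-3.9,4),((.4385,-.122,.037),-3.9,4)])
```

```text
lid rel (np.int64(5172), array([ 445.5, -122.6]), array([33. , 36.2]), 70.8, np.float64(0.2057))
at [ 0.4483 -0.1239  0.1392] ang -4.2 q6 1.39 w 0.0316 F [-0.   0.4 -1.2]
[-0.001, 0.062, -0.012] tw -0.001 
[-0.001, 0.062, -0.012] tw -0.001 
[-0.002, 0.062, -0.012] tw -0.001 
[-0.002, 0.062, -0.012] tw -0.001 
--
[0.0, 0.066, 0.0] tw -0.0 
[0.0, 0.066, 0.0] tw -0.0 
[0.0, 0.066, 0.0] tw -0.0 
[0.0, 0.066, 0.0] tw -0.0 
--
```

Request:
move_arm:
  increments:
    - {"grip": 1,"linear": [-0.001,0.05,-0.018],"twist": 0}
    - {"grip": 1,"linear": [-0.002,0.08,-0.018],"twist": 0}
    - {"grip": 1,"linear": [-0.002,0.08,-0.016],"twist": 0}
    - {"grip": 1,"linear": [-0.002,0.07,-0.012],"twist": 0}
    - {"grip": 1,"linear": [0,0.04,0],"twist": 0}

```text
clock: 21.55
eef_pos: [0.4432, -0.1249, 0.0741]
tool_rot: [0.48, -0.506, 0.53, -0.482]
ft_force: [-0.8, 0.1, -0.7]
grip_width: 0.0316
```

Run:
```python
from chk import *
go([((.4385,-.122,.0365),-3.9,4)])
```

```text
at [ 0.4432 -0.1249  0.0741] ang -4.2 q6 1.38 w 0.0316 F [-0.8  0.1 -0.7]
[-0.003, 0.047, -0.006] tw -0.001 
[-0.003, 0.047, -0.006] tw -0.001 
[-0.003, 0.047, -0.006] tw -0.001 
[-0.003, 0.047, -0.006] tw -0.001 
--
```

Request:
move_arm:
  increments:
    - {"grip": 1,"linear": [-0.004,0.04,-0.012],"twist": 0}
    - {"grip": 1,"linear": [-0.004,0.05,-0.01],"twist": 0}
    - {"grip": 1,"linear": [-0.004,0.05,-0.008],"twist": 0}
    - {"grip": 1,"linear": [-0.003,0.03,-0.006],"twist": 0}
    - {"grip": 1,"linear": [0,0,0],"twist": 0}

```text
clock: 22.05
eef_pos: [0.4374, -0.1222, 0.0358]
tool_rot: [0.48, -0.507, 0.529, -0.482]
ft_force: [-0.5, -0.3, 0.0]
grip_width: 0.0313
```

Run:
```python
from chk import *
go([((.4385,-.122,.036),-3.9,2)])
```

```text
at [ 0.4374 -0.1222  0.0358] ang -4.2 q6 1.38 w 0.0313 F [-0.5 -0.3  0. ]
[-0.001, -0.001, 0.003] tw -0.001 
[-0.001, -0.001, 0.003] tw -0.001 
--
```

Request:
move_arm:
  increments:
    - {"grip": 1,"linear": [0,0.004,0.005],"twist": 0}
    - {"grip": 1,"linear": [0,0,0],"twist": 0}
    - {"grip": 0.4,"linear": [0,0,0],"twist": 0}
    - {"grip": 0.4,"linear": [0,0,0],"twist": 0}
    - {"grip": 0.4,"linear": [0,0,0],"twist": 0}

```text
clock: 22.55
eef_pos: [0.4402, -0.1229, 0.0373]
tool_rot: [0.48, -0.505, 0.531, -0.483]
ft_force: [0.5, -0.0, 0.4]
grip_width: 0.0512
```

Request:
move_arm:
  increments:
    - {"grip": 0.4,"linear": [0,-0.05,0],"twist": 0}
    - {"grip": 0.4,"linear": [0,-0.2,0],"twist": 0}
    - {"grip": 0.4,"linear": [0,-0.2,0],"twist": 0}
    - {"grip": 0.3,"linear": [0,-0.1,0],"twist": 0}
    - {"grip": 0.3,"linear": [0,0,0],"twist": 0}

```text
clock: 23.05
eef_pos: [0.4367, -0.1201, 0.1532]
tool_rot: [0.48, -0.506, 0.53, -0.482]
ft_force: [0.5, 0.1, -0.6]
grip_width: 0.0597
```

Run:
```python
from chk import *
z=np.load("w8.npz"); cs=tuple(z[k] for k in("im","d","K","D","T"))
for c in(cam("wrist"),cs,cam("top")):
    print("noz",rect(c,(.4385,-.122),.035,.097,.107,90))
    P=cloud(c); hsv=cv2.cvtColor(c[0],cv2.COLOR_BGR2HSV); h,s,v=hsv[...,0],hsv[...,1],hsv[...,2]
    k=(np.hypot(P[...,0]-.569,P[...,1]+.339)<.07)&(P[...,2]<.065)&(((s<60)&(v>110))|((h>95)&(h<130)&(s>90)))&(P[...,0]>.54)
    n,l,stt,_=cv2.connectedComponentsWithStats(k.astype(np.uint8)); 
    if n>1:
        p=P[l==1+stt[1:,4].argmax()]; print("case",len(p),cv2.minAreaRect((p[:,:2]*1000).astype(np.float32)))
go([((.569,-.339,.13),-7,9)])
```

```text
noz (np.int64(1537), array([ 438.3, -121.7]), array([32.1, 32.3]), 24.6, np.float64(0.1023))
case 380 ((565.9395751953125, -358.75750732421875), (58.313140869140625, 9.513520240783691), 83.24494934082031)
noz None
case 1021 ((572.0232543945312, -324.1288146972656), (73.69819641113281, 8.741683006286621), 82.02872467041016)
noz (np.int64(71), array([ 441.1, -131.7]), array([28.1, 11.3]), 12.2, np.float64(0.1035))
case 169 ((570.6776123046875, -338.344970703125), (98.64641571044922, 7.724137306213379), 82.52770233154297)
at [ 0.435  -0.1197  0.1503] ang -4.2 q6 1.39 w 0.0598 F [-0.7 -0.6 -0.1]
[0.116, 0.011, 0.083] tw 0.003 
[0.116, 0.011, 0.084] tw 0.003 
[0.115, 0.011, 0.084] tw 0.003 
[0.115, 0.011, 0.085] tw 0.003 
[0.114, 0.011, 0.086] tw 0.003 
[0.114, 0.011, 0.086] tw 0.003 
[0.113, 0.011, 0.087] tw 0.003 
[0.113, 0.011, 0.088] tw 0.003 
[0.112, 0.011, 0.088] tw 0.003 
--
```

The nozzle jar is at (0.4383, −0.1217), right on target. Now the case at (0.570, −0.3385), axis 82.5°.

Request:
move_arm:
  increments:
    - {"grip": 0.4,"linear": [0.116,0.01,0.084],"twist": 0.004}
    - {"grip": 0.4,"linear": [0.116,0.01,0.084],"twist": 0.004}
    - {"grip": 0.4,"linear": [0.115,0.01,0.084],"twist": 0.004}
    - {"grip": 0.4,"linear": [0.115,0.01,0.085],"twist": 0.004}
    - {"grip": 0.4,"linear": [0.115,0.01,0.086],"twist": 0.003}

```text
clock: 23.65
eef_pos: [0.5045, -0.2409, 0.1354]
tool_rot: [0.474, -0.52, 0.532, -0.471]
ft_force: [0.7, -0.9, 0.4]
grip_width: 0.051
```

Request:
move_arm:
  increments:
    - {"grip": 0.4,"linear": [0.113,0.01,0.086],"twist": 0.003}
    - {"grip": 0.4,"linear": [0.113,0.01,0.087],"twist": 0.003}
    - {"grip": 0.4,"linear": [0.11,0.01,0.087],"twist": 0.003}
    - {"grip": 0.4,"linear": [0.1,0.01,0.08],"twist": 0.003}
    - {"grip": 0.4,"linear": [0,0,0],"twist": 0}

```text
clock: 24.15
eef_pos: [0.5587, -0.3394, 0.1142]
tool_rot: [-0.469, 0.534, -0.532, 0.461]
ft_force: [0.1, 0.4, 0.4]
grip_width: 0.0519
```

Run:
```python
from chk import *
go([((.570,-.3385,.04),-7.5,5)])
```

```text
at [ 0.5587 -0.3394  0.1142] ang -7.8 q6 1.17 w 0.0519 F [0.1 0.4 0.4]
[-0.002, 0.074, 0.011] tw -0.0 
[-0.002, 0.074, 0.011] tw -0.0 
[-0.002, 0.074, 0.011] tw -0.0 
[-0.002, 0.074, 0.011] tw -0.0 
[-0.002, 0.074, 0.011] tw -0.0 
--
```

Request:
move_arm:
  increments:
    - {"grip": 0.4,"linear": [-0.002,0.074,0.012],"twist": 0}
    - {"grip": 0.4,"linear": [-0.002,0.074,0.012],"twist": 0}
    - {"grip": 0.4,"linear": [-0.002,0.074,0.012],"twist": 0}
    - {"grip": 0.4,"linear": [-0.002,0.07,0.01],"twist": 0}
    - {"grip": 0.4,"linear": [-0.002,0.05,0.008],"twist": 0}

```text
clock: 24.65
eef_pos: [0.5639, -0.3357, 0.0349]
tool_rot: [-0.47, 0.538, -0.527, 0.46]
ft_force: [-0.8, 0.8, -0.8]
grip_width: 0.0512
```

Run:
```python
from chk import *
go([((.570,-.3385,.0145),-7.5,3)])
```

```text
at [ 0.5639 -0.3357  0.0349] ang -7.8 q6 1.17 w 0.0512 F [-0.8  0.8 -0.8]
[0.003, 0.034, 0.011] tw -0.001 
[0.003, 0.034, 0.011] tw -0.001 
[0.003, 0.034, 0.011] tw -0.001 
--
```

Request:
move_arm:
  increments:
    - {"grip": 0.4,"linear": [0.004,0.03,0.012],"twist": 0}
    - {"grip": 0.4,"linear": [0.004,0.03,0.012],"twist": 0}
    - {"grip": 0.4,"linear": [0.004,0.025,0.01],"twist": 0}
    - {"grip": 0.4,"linear": [0,0,0.004],"twist": 0}
    - {"grip": 0.4,"linear": [0,0,0],"twist": 0}

```text
clock: 25.15
eef_pos: [0.5702, -0.3379, 0.0143]
tool_rot: [-0.47, 0.539, -0.526, 0.459]
ft_force: [1.6, 0.0, 1.4]
grip_width: 0.0513
```

Run:
```python
from chk import *
go([((.570,-.3385,.0145),-7.5,1)])
```

```text
at [ 0.5702 -0.3379  0.0143] ang -7.8 q6 1.18 w 0.0513 F [1.6 0.  1.4]
[0.003, -0.001, 0.0] tw -0.002 
--
```

Request:
move_arm:
  increments:
    - {"grip": 1,"linear": [0,0,0],"twist": 0}
    - {"grip": 1,"linear": [0,0,0],"twist": 0}
    - {"grip": 1,"linear": [0,0,0],"twist": 0}
    - {"grip": 1,"linear": [0,0,0],"twist": 0}
    - {"grip": 1,"linear": [0,0,0],"twist": 0}

```text
clock: 25.65
eef_pos: [0.5714, -0.3389, 0.0169]
tool_rot: [-0.47, 0.538, -0.527, 0.46]
ft_force: [-0.5, -0.1, 0.0]
grip_width: 0.0069
```

Request:
move_arm:
  increments:
    - {"grip": 1,"linear": [0,-0.03,0],"twist": 0}
    - {"grip": 1,"linear": [0,-0.12,0],"twist": 0}
    - {"grip": 1,"linear": [0,-0.2,0],"twist": 0}
    - {"grip": 1,"linear": [0,-0.15,0],"twist": 0}
    - {"grip": 1,"linear": [0,-0.1,0],"twist": 0}

```text
clock: 26.15
eef_pos: [0.5707, -0.3373, 0.1367]
tool_rot: [-0.471, 0.542, -0.524, 0.459]
ft_force: [1.0, -1.2, -0.7]
grip_width: 0.0068
```

Run:
```python
from chk import *
go([((.4967,-.1472,.13),6.6,9)])
c=cam("wrist"); cv2.imwrite("pics/w10.png",c[0])
```

```text
at [ 0.5707 -0.3373  0.1367] ang -7.8 q6 1.18 w 0.0068 F [ 1.  -1.2 -0.7]
[-0.099, 0.004, -0.055] tw -0.014 
[-0.101, 0.004, -0.052] tw -0.014 
[-0.102, 0.004, -0.049] tw -0.014 
[-0.103, 0.004, -0.047] tw -0.014 
[-0.105, 0.004, -0.044] tw -0.014 
[-0.106, 0.004, -0.041] tw -0.014 
[-0.107, 0.004, -0.038] tw -0.014 
[-0.108, 0.004, -0.035] tw -0.014 
[-0.109, 0.004, -0.032] tw -0.014 
--
```

View pics/w10.png

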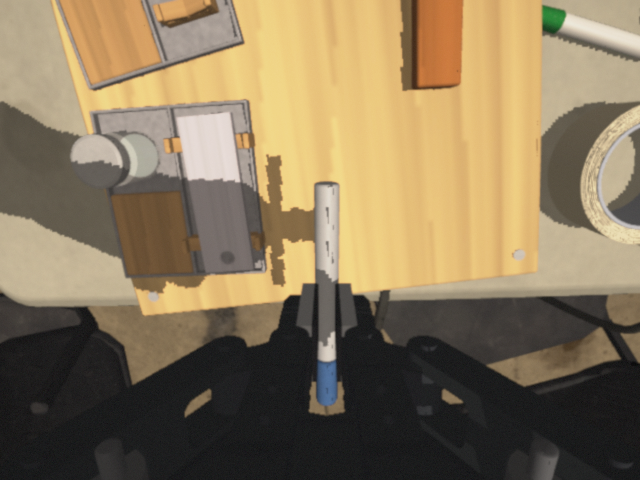

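The case is held level and square at mid-length. The plate and lidded jar sit well in the wide tray. Carrying the case across.

Request:
move_arm:
  increments:
    - {"grip": 1,"linear": [-0.099,0,-0.055],"twist": -0.014}
    - {"grip": 1,"linear": [-0.101,0,-0.052],"twist": -0.014}
    - {"grip": 1,"linear": [-0.102,0,-0.049],"twist": -0.014}
    - {"grip": 1,"linear": [-0.103,0,-0.047],"twist": -0.014}
    - {"grip": 1,"linear": [-0.105,0,-0.044],"twist": -0.014}

```text
clock: 26.7
eef_pos: [0.5324, -0.2336, 0.1453]
tool_rot: [0.505, -0.503, 0.495, -0.497]
ft_force: [-0.5, 1.3, -0.3]
grip_width: 0.0064
```

Request:
move_arm:
  increments:
    - {"grip": 1,"linear": [-0.106,0,-0.041],"twist": -0.014}
    - {"grip": 1,"linear": [-0.107,0,-0.038],"twist": -0.014}
    - {"grip": 1,"linear": [-0.108,0,-0.035],"twist": -0.014}
    - {"grip": 1,"linear": [-0.1,0,-0.03],"twist": -0.014}
    - {"grip": 1,"linear": [0,0,0],"twist": 0}

```text
clock: 27.2
eef_pos: [0.4967, -0.1452, 0.147]
tool_rot: [0.534, -0.472, 0.464, -0.527]
ft_force: [1.0, 0.1, 0.2]
grip_width: 0.0068
```

Run:
```python
from chk import *
c=cam("wrist"); e=np.array(bot.get_obs()["eef_pos"]); P=cloud(c); d=P-e; hsv=cv2.cvtColor(c[0],cv2.COLOR_BGR2HSV)
k=(abs(d[...,2]-.04)<.012)&(np.hypot(d[...,0],d[...,1])<.065)&((hsv[...,2]>90)|(hsv[...,1]>90)); q=P[k]; print(k.sum(),cv2.minAreaRect((q[:,:2]*1000).astype(np.float32)),e)
go([((.4967,-.1472,.06),6.6,5)])
```

```text
4720 ((498.2896423339844, -144.45188903808594), (33.113189697265625, 101.22341918945312), 19.109722137451172) [ 0.49747942 -0.14630567  0.14716268]
at [ 0.4975 -0.1463  0.1472] ang 7.1 q6 1.16 w 0.0069 F [-0.5 -1.3 -0.6]
[0.001, 0.087, -0.001] tw 0.001 
[0.001, 0.087, -0.001] tw 0.001 
[0.001, 0.087, -0.001] tw 0.001 
[0.001, 0.087, -0.001] tw 0.001 
[0.001, 0.087, -0.001] tw 0.001 
--
```

Request:
move_arm:
  increments:
    - {"grip": 1,"linear": [0.001,0.08,-0.005],"twist": 0}
    - {"grip": 1,"linear": [0.001,0.09,-0.005],"twist": 0}
    - {"grip": 1,"linear": [0.001,0.09,-0.005],"twist": 0}
    - {"grip": 1,"linear": [0.001,0.06,-0.005],"twist": 0}
    - {"grip": 1,"linear": [0,0,0],"twist": 0}

```text
clock: 27.75
eef_pos: [0.4967, -0.1524, 0.083]
tool_rot: [0.532, -0.47, 0.469, -0.526]
ft_force: [-0.1, -0.0, 0.2]
grip_width: 0.0067
```

Run:
```python
from chk import *
go([((.4967,-.1475,.032),6.6,4)])
```

```text
at [ 0.4967 -0.1524  0.083 ] ang 6.8 q6 1.16 w 0.0067 F [-0.1 -0.   0.2]
[-0.006, 0.064, 0.001] tw 0.0 
[-0.006, 0.064, 0.001] tw 0.0 
[-0.006, 0.064, 0.001] tw 0.0 
[-0.006, 0.064, 0.001] tw 0.0 
--
```

Request:
move_arm:
  increments:
    - {"grip": 1,"linear": [-0.007,0.06,-0.003],"twist": 0}
    - {"grip": 1,"linear": [-0.007,0.06,-0.003],"twist": 0}
    - {"grip": 1,"linear": [-0.007,0.06,-0.003],"twist": 0}
    - {"grip": 1,"linear": [-0.007,0.04,-0.003],"twist": 0}
    - {"grip": 1,"linear": [0,0,0],"twist": 0}

```text
clock: 28.25
eef_pos: [0.4967, -0.1506, 0.0392]
tool_rot: [0.53, -0.469, 0.472, -0.525]
ft_force: [0.1, 0.3, 0.6]
grip_width: 0.0067
```

Run:
```python
from chk import *
go([((.4967,-.1475,.032),6.6,2)])
```

```text
at [ 0.4967 -0.1506  0.0392] ang 6.5 q6 1.17 w 0.0067 F [0.1 0.3 0.6]
[-0.008, 0.018, 0.001] tw -0.0 
[-0.008, 0.018, 0.001] tw -0.0 
--
```

Request:
move_arm:
  increments:
    - {"grip": 1,"linear": [-0.012,0.01,0],"twist": 0}
    - {"grip": 1,"linear": [-0.01,0.015,0],"twist": 0}
    - {"grip": 1,"linear": [-0.004,0.012,0],"twist": 0}
    - {"grip": 1,"linear": [0,0.008,0],"twist": 0}
    - {"grip": 1,"linear": [0,0,0],"twist": 0}

```text
clock: 28.75
eef_pos: [0.4979, -0.1456, 0.0313]
tool_rot: [0.53, -0.468, 0.473, -0.526]
ft_force: [-0.4, -0.4, 0.5]
grip_width: 0.007
```

Run:
```python
from chk import *
go([((.4967,-.1475,.0315),6.6,2)])
```

```text
at [ 0.4979 -0.1456  0.0313] ang 6.5 q6 1.18 w 0.007 F [-0.4 -0.4  0.5]
[0.004, 0.0, -0.004] tw -0.0 
[0.004, 0.0, -0.004] tw -0.0 
--
```

Request:
move_arm:
  increments:
    - {"grip": 1,"linear": [0.005,0.006,-0.005],"twist": 0}
    - {"grip": 1,"linear": [0.003,0.006,-0.003],"twist": 0}
    - {"grip": 1,"linear": [0,0,0],"twist": 0}
    - {"grip": 0.75,"linear": [0,0,0],"twist": 0}
    - {"grip": 0.75,"linear": [0,0,0],"twist": 0}

```text
clock: 29.25
eef_pos: [0.4982, -0.1465, 0.0314]
tool_rot: [0.528, -0.467, 0.474, -0.528]
ft_force: [-0.6, -0.2, 0.1]
grip_width: 0.0214
```

Request:
move_arm:
  increments:
    - {"grip": 0.7,"linear": [0,0,0],"twist": 0}
    - {"grip": 0.7,"linear": [0,-0.04,0],"twist": 0}
    - {"grip": 0.7,"linear": [0,-0.15,0],"twist": 0}
    - {"grip": 0.6,"linear": [0,-0.2,0],"twist": 0}
    - {"grip": 0.5,"linear": [0,-0.2,0],"twist": 0}

```text
clock: 29.75
eef_pos: [0.4918, -0.1446, 0.1468]
tool_rot: [0.531, -0.473, 0.468, -0.525]
ft_force: [1.5, -0.7, 0.4]
grip_width: 0.0424
```

Run:
```python
from chk import *
go([])
c=cam("wrist"); cv2.imwrite("pics/w11.png",c[0]); P=cloud(c); hsv=cv2.cvtColor(c[0],cv2.COLOR_BGR2HSV); h,s,v=hsv[...,0],hsv[...,1],hsv[...,2]
k=(np.hypot(P[...,0]-.4967,P[...,1]+.1472)<.07)&(P[...,2]>.0665)&(P[...,2]<.078)&((s<60)|((h>95)&(h<130)))
print("case",k.sum(),cv2.minAreaRect((P[k][:,:2]*1000).astype(np.float32)),np.percentile(P[k][:,2],[50,95]))
print("noz",rect(c,(.4385,-.122),.035,.097,.107,90))
```

```text
at [ 0.4918 -0.1446  0.1468] ang 6.6 q6 1.17 w 0.0424 F [ 1.5 -0.7  0.4]
case 1890 ((477.7572326660156, -149.4123992919922), (54.322364807128906, 101.55390167236328), 11.448442459106445) [0.07103399 0.07274844]
noz (np.int64(1814), array([ 438.2, -121.6]), array([32.1, 32.3]), 63.7, np.float64(0.1023))
```

View pics/w11.png

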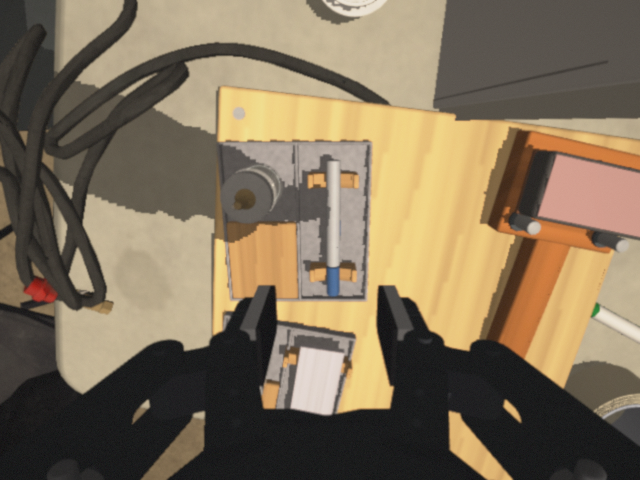

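The case (333,160–297) lies across both narrow rests and the nozzle jar stands in its bay. I'll back the arm off and do a final check with the top camera.

Request:
move_arm:
  increments:
    - {"grip": 0.3,"linear": [0.1,-0.1,-0.1],"twist": 0}
    - {"grip": 0.3,"linear": [0.2,-0.05,-0.1],"twist": 0}
    - {"grip": 0.3,"linear": [0.2,0,-0.1],"twist": 0}
    - {"grip": 0.3,"linear": [0.2,0,-0.1],"twist": 0}
    - {"grip": 0.3,"linear": [0.2,0,-0.1],"twist": 0}

```text
clock: 30.3
eef_pos: [0.4216, -0.3387, 0.1942]
tool_rot: [-0.53, 0.46, -0.474, 0.531]
ft_force: [2.2, -0.3, -0.4]
grip_width: 0.06
```

Request:
move_arm:
  increments:
    - {"grip": 0.3,"linear": [0.22,0,-0.1],"twist": 0}
    - {"grip": 0.3,"linear": [0.22,0,-0.1],"twist": 0}
    - {"grip": 0.3,"linear": [0.22,0,-0.1],"twist": 0}
    - {"grip": 0.3,"linear": [0.2,0,-0.1],"twist": 0}
    - {"grip": 0.3,"linear": [0,0,0],"twist": 0}

```text
clock: 30.8
eef_pos: [0.3581, -0.5316, 0.1968]
tool_rot: [0.53, -0.46, 0.477, -0.529]
ft_force: [1.0, -0.5, 0.2]
grip_width: 0.0593
```

Run:
```python
from chk import *
go([])
c=cam("top"); P=cloud(c)
print("block",rect(c,(.664,-.097),.055,.085,.106)); print("was  [664.8 -97.6] top .0991")
print("lid",rect(c,(.441,-.266),.03,.097,.108)); print("noz",rect(c,(.438,-.122),.03,.097,.108))
hsv=cv2.cvtColor(c[0],cv2.COLOR_BGR2HSV); s=hsv[...,1];v=hsv[...,2];h=hsv[...,0]
for n,a,z0,z1 in(("plate",(.494,-.301),.063,.074),("case",(.4967,-.1472),.066,.078)):
    k=(np.hypot(P[...,0]-a[0],P[...,1]-a[1])<.06)&(P[...,0]>a[0]-.03)&(P[...,2]>z0)&(P[...,2]<z1)&((s<60)|((h>95)&(h<130)))
    print(n,k.sum(),cv2.minAreaRect((P[k][:,:2]*1000).astype(np.float32)),np.median(P[k][:,2]))
cv2.imwrite("pics/final.png",cv2.resize(c[0][160:350,235:475],(760,600)))
```

```text
at [ 0.3581 -0.5316  0.1968] ang 7.0 q6 0.47 w 0.0593 F [ 1.  -0.5  0.2]
block (np.int64(923), array([ 666.2, -101.1]), array([55.7, 83.4]), 85.8, np.float64(0.0945))
was  [664.8 -97.6] top .0991
lid (np.int64(220), array([ 441.9, -265.8]), array([31. , 30.9]), 89.8, np.float64(0.1036))
noz (np.int64(202), array([ 439.2, -121.5]), array([31.3, 29.1]), 89.8, np.float64(0.1034))
plate 949 ((497.6884765625, -302.491455078125), (110.77620697021484, 36.270416259765625), 87.169921875) 0.0687494326472754
case 244 ((497.4325256347656, -146.29074096679688), (10.351188659667969, 101.30004119873047), 6.7070088386535645) 0.0717688124770009
```

View pics/final.png

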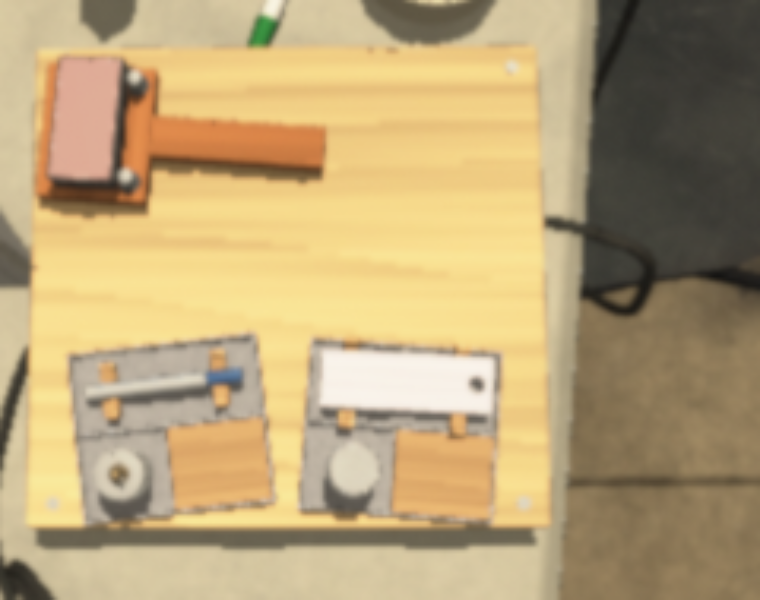

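Everything is in place: both kits are made up, and the block is level against its pins (shift about 4 mm in plane, 5 mm down).

```bash
python3 -c "
from workcell import bot
print(bot.job_done())"
```

```text
the job is handed in; nothing more can be done
None
```

Both kits are made up and the job is handed in. I finished moving at about 31 s of the 99 s allowed; `job_done` gave no verdict. I drew the plate out from under the block, regripped it at its middle and laid it on the wide rests. The two jars and the needle case followed, and the gripper is open and clear of everything.

The last top-camera check, against the tray positions measured at the start:

| Item | Measured (x, y) in m | Target (x, y) in m |
|---|---|---|
| Plate | 0.498, −0.302 | 0.494, −0.301 |
| Lidded jar | 0.442, −0.266 | 0.441, −0.265 |
| Nozzle jar | 0.439, −0.122 | 0.438, −0.122 |
| Needle case | 0.497, −0.146 | 0.497, −0.147 |

- **Angles:** the plate and the case each lie within about 0.02 rad of their tray's long axis.
- **Sanding block:** it sits level against its pins, about 4 mm from its start in plane and 5 mm lower, as it should be once the plate is out. Its rectangle came out 56 mm wide instead of about 46–50 mm, probably because the mask caught the pins, so the 4 mm is approximate.

Two things disagreed with the description:
- **Fingertips:** the cameras showed them ending about 36 mm (shut) to 48 mm (open) short of the reported TCP. My first close on the plate therefore shut on air above it. It moved nothing, and I allowed for the offset from then on.
- **Tool tilt:** the tool leaned about 2° while lowering the lidded jar. The lid tops afterwards read about 0.102–0.104, as expected for jars standing upright on the tray floor.

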